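# Garlic from the blocked drawer

### The arm

A 6-joint arm with a two-finger parallel gripper is mounted at the origin on a cart in front of the work surface, level with it; the furniture and walls round the work are solid. World frame = base frame: x ahead of the robot, y to its left, z up, the work surface at z = 0. Lengths are in m, angles in degrees, forces in N, time in s.
With the tool pointing down it reaches from about 0.375 to 0.9 m from the base axis. Payload 3.1 kg.
Tool frame: the origin (TCP) lies on the centre line of the jaws, within the pads' length; the fingertips stand 17 mm ahead of it and the grasp point (between the pads) lies 2 mm behind it; z points along the fingers, y is the line along which they close (so a half turn about z gives the same grasp; the last joint's range is limited). The gripper opens to 87 mm and grips with 3 to 60 N. Pads are 19 mm wide; open, the fingers measure 117 mm over their backs; the gripper's body (75 mm by 190 mm) begins 51 mm behind the grasp point.
Start: joints at [60.304, 30.224, 82.088, -0, 67.689, -10.227], TCP at [0.208, 0.589, 0.2] pointing down, gripper open.
Joint ranges: [-176.69, 176.69], [-43.24, 126.21], [12.49, 139.97], [-82, 262], [0, 151.66], [-163.58, 163.58]. Speed limits (degrees/s): [159.86, 159.86, 180, 180, 180, 180].

### API

Orientations are given as a 3x3 rotation matrix whose columns are the frame's x, y, z axes.
In Python, from rig import bot, imaging, finder gives the robot as it stands. The module is installed in compiled form; this text tells all that it offers.
- The arm moves only by the tool play_rows, never from a script. Its argument "motion" is a list that holds one entry, the list of rows, each a list of 6 numbers: the shift along the tool's x, y, z in m, then the turn, a rotation vector about the tool's x, y, z in degrees. In form: [[[dx, dy, dz, wx, wy, wz], ...]]. A call has 1 to 8 rows; each row is the pose to reach, as a shift and turn from the pose commanded when the call began, along the tool's axes at that moment; what a row does not reach only later rows make up. A row lasts 1/12 s, in which the tool goes at most 41.7 mm and 7.16 degrees, less where a joint would pass 70% of its speed; a pose out of reach is approached as far as the arm can. A call with a gripper value outside its range is refused whole. "fingers" is the finger opening in m, from 0 to 0.087, set as the call begins (left out, the last holds). The fingers move at their own pace and stop on an object; the grip force is fixed at half the most. Time passes only in rows, so rows that repeat a pose let the fingers close. It gives the time, the measured TCP pose, the force, the opening and the grip force at its end, in the units of the state.
- bot.read_state(): the state, without advancing time (a new reading comes with each control period).
- imaging.capture(name): name is "scene" or "top" or "wrist"; returns a dict with "frame" (480x640x3 uint8, red, green, blue), "camera_matrix" (3x3 intrinsics, pixels), "k1" (the pictures are not rectified: a ray, as slopes to the right and down, at radius r is drawn at 1 + k1 r^2 times it, then the intrinsics apply), "R" (3x3) and "t" (3): a world point X has camera coordinates R X + t. Camera axes: x right, y down, z forward; pixel columns grow to the right and rows downward; lengths in m; the calibration is good to about 2 mm. A picture is of the moment at which its call begins. There is no depth.
- bot.hand_in(): hands the job in; it is judged then, once.
Trained networks look in the newest picture that a camera, given by its name, has taken for a name from the list of things; names that differ only in an ending like _2 or _b are one class to them, and where a whole thing is asked for, a point or a joint stands for the part that bears it (a point fixed in the world has none). Each returns a list of dicts, best first, with "confidence" (0 to 1); they miss things now and then, are a little off and sometimes report something else, mostly with a low value. They report only what shows in the picture. A call takes as long as a camera call. They do not tell look-alikes from the thing itself.
- finder.recognise(camera, name): "at" ([x, y, z] in m, in world coordinates, good to about 4 mm: the middle of the surface that is visible of it).
- finder.outline_of(camera, name): "pixels" (480x640 bool, what is visible of it).
The state is a dict: "time_s": time; "joint_positions": joint angles; "qvel": joint speeds; "tau": joint torques, N m; "position": TCP position; "tcp_rot": TCP orientation; "force": force on the tool from outside, world axes, zero at the start; "moment": the same for the moment, N m; "opening": opening from 0.0 (shut) to 1.0 (fully open); "grasp_force": force on a finger pad.
Only numpy, scipy, OpenCV 4.12 (cv2) and the standard library are available. Lean on these libraries where they do the work, as an engineer would, in place of code of your own. Each camera call takes 0.05 s, during which the arm holds its last target. There are 200 camera calls.

### The job

I need the garlic bulb from the drawer of the little slatted wooden chest, but the pepper mill and the salt shaker stand in the way of the drawer. Stand both upright on the square dark wooden board first, and only then pull the drawer further open, take out the garlic and set it upright in the middle of the small white plate. Then push the drawer fully shut and put the mill and the shaker back, each exactly where it stood at the start.

Things in the scene. Friction and masses are not known exactly. Their poses are not given: they have to be found in the camera images.
- pepper_mill: tall dark brown wooden pepper mill, waisted, with a small steel knob on top; round, 170 mm high, foot 58 mm across, its upper part (the head, 123 to 159 mm up) 48 mm across; 0.18 kg; origin at the centre of its foot, z up. It is the one in front of the chest's drawer; the like at the back of the worktop is no part of the job.
- salt_shaker: short clear and grey salt shaker with a grey domed top; round, 90 mm high, body 44 mm across up to 74 mm, the top 34 mm; 0.1 kg; origin at the centre of its foot, z up. It is the one in front of the chest's drawer; the like at the back of the worktop is no part of the job.
- garlic: whitish garlic bulb, about 48 mm across and 51 mm high with its neck, 0.024 kg; origin at the centre of its underside, z up. Stands loose in the drawer, at the start partly under the front edge of the chest's slatted top, so it cannot be lifted out until the drawer is opened to about 0.13 m; it rides with the drawer, whose floor is 13 mm above the worktop, inside width 170 mm, side walls to 56 mm.
- walnut_board: square flat board of dark walnut, 170 by 170 mm, 12 mm thick, near the front of the worktop, fixed; origin at the centre of its underside, x and y along its sides. The mill and the shaker both fit on it side by side; each counts as on it when its middle is within 75 mm of the board's middle.
- side_plate: small round white plate, 112 mm across, rim 13 mm high, its flat floor 4 to 6 mm above the worktop; fixed; origin at the centre of its underside.
- veg_chest: small brown wooden chest standing fixed on the worktop, 210 mm wide (y), 220 mm deep (x), 96 mm high, its top of six slats with gaps; origin at worktop level in the middle of its front edge; x points into the chest (the drawer opens towards -x), y along its front. Drawer front: pale, 12 mm thick, 188 mm wide, top edge 84 mm above the worktop, flush with the chest when shut.
- veg_drawer (a joint): opening of the chest's only drawer in m: 0 fully shut, 0.15 the stop; 0.045 to 0.051 (ajar) at the start. It slides to the chest's -x with about 1 N of friction and stays where it is left. The garlic stands clear of the chest's top at 0.13.
- drawer_knob (a point): point on the axis of the dark round knob in the middle of the drawer's front, 62 mm above the worktop, 22 mm in front of the drawer's front; the knob is 25 mm across at its thickest and sticks out 33 mm; it can be pinched from above across the chest's y, or pushed; moves with the drawer.
There are look-alikes about, which are no part of the job. Leave any blue or turquoise look-alike of the salt_shaker alone.

How it is judged (in metres and radians):
On the way, in this order (a step that is already met when the one before it is completed fails the run):
1. the pepper mill and the salt shaker both stand upright on the wooden board (horizontal distance between each of pepper_mill, salt_shaker and walnut_board below 0.075 m and height (world z) of pepper_mill between 0.008 and 0.017 m and angle between each of pepper_mill, salt_shaker's own z axis and vertical below 0.15 rad and height (world z) of salt_shaker between 0.008 and 0.017 m), for 0.2 s.
2. the garlic stands in the middle of the plate, let go (horizontal distance between garlic and side_plate below 0.015 m and height (world z) of garlic below 0.014 m and angle between garlic's own z axis and vertical below 0.35 rad and linear speed of garlic below 0.02 m/s and contact force between the fingers and garlic below 0.05 N), for 0.2 s.
At the end, for the whole second after the job is handed in: the garlic stands upright on the plate, its middle within 15 mm of the plate's; the drawer is shut to within 8 mm; the pepper mill and the salt shaker each stand upright within 15 mm of where they stood at the start; all at rest (horizontal distance between garlic and side_plate below 0.015 m and height (world z) of garlic below 0.014 m and angle between garlic's own z axis and vertical below 0.35 rad and linear speed of each of garlic, pepper_mill, salt_shaker below 0.02 m/s and value of joint veg_drawer below 0.008 m and distance of each of pepper_mill, salt_shaker from where it was at the start of the episode below 0.015 m and angle between each of pepper_mill, salt_shaker's own z axis and vertical below 0.15 rad); the robot touches nothing.
It fails at once if the drawer is pulled further open while the mill or the shaker is not on the wooden board (value of joint veg_drawer above 0.075 m and horizontal distance between any of pepper_mill, salt_shaker and walnut_board above 0.085 m).
It fails at once if the mill or the shaker is knocked over (angle between any of pepper_mill, salt_shaker's own z axis and vertical above 0.7 rad).
It also fails if it takes over 152 s, if anything falls off the work surface, if the arm or the gripper's body presses on something with over 40 N, if the wrist force passes 120 N, or if a joint passes its speed limit or range.

## Working session

There is one attempt and no reset: what is moved stays moved. The work goes in short steps, Python scripts to look and compute and a tool call to move; the robot and the scene stay as the last step left them, time stands still between calls to the robot, and variables do not carry over. Pictures are saved under pics/ and viewed, at most 18 in all, crops included, and the job is handed in when it is done.

Besides the shell and the picture viewer there is one more tool, called after "Emit:" as name(argument=value, ...), one argument or row to a line, values as JSON. play_rows: Moves the arm, as the interface text tells. Its arguments: {"type":"object","properties":{"motion":{"type":"array"},"fingers":{"type":"number"}},"required":["motion"]}

```bash
mkdir -p pics
cat > h.py <<'E'
from rig import bot, imaging, finder
import numpy as np, cv2
def snap(cam, fn=None):
    c=imaging.capture(cam)
    if fn: cv2.imwrite('pics/'+fn, c['frame'][:,:,::-1])
    return c
def px(c,X):
    p=c['R']@np.array(X)+c['t']; s=p[:2]/p[2]; s=s*(1+c['k1']*(s@s)); return (c['camera_matrix']@[*s,1])[:2]
def ray(c,uv):
    K=c['camera_matrix']; d=np.array([(uv[0]-K[0,2])/K[0,0],(uv[1]-K[1,2])/K[1,1]]); s=d.copy()
    for _ in range(20): s=d/(1+c['k1']*(s@s))
    R=c['R']; return -R.T@c['t'], R.T@np.array([*s,1])
def onz(c,uv,z):
    o,d=ray(c,uv); return o+d*(z-o[2])/d[2]
E
python3 - <<'E'
from h import *
np.set_printoptions(precision=4,suppress=True)
s=bot.read_state(); print(s['position'],s['tcp_rot'],s['time_s'],s['opening'])
for cam in ['scene','top']:
    c=snap(cam,cam+'0.png'); print(cam,-c['R'].T@c['t'])
    for n in ['pepper_mill','salt_shaker','garlic','walnut_board','side_plate','veg_chest','drawer_knob']:
        for r in finder.recognise(cam,n)[:4]: print(n,np.round(r['at'],3),round(r['confidence'],2),px(c,r['at']).round())
E
```

```text
[0.2079 0.5886 0.1985] [[-0.9428  0.3333 -0.0011]
 [ 0.3333  0.9428 -0.0019]
 [ 0.0004 -0.0022 -1.    ]] 0.0 0.9954816313656107
scene [-0.3124 -0.7423  0.7572]
pepper_mill [0.492 0.384 0.079] 0.67 [229. 205.]
salt_shaker [0.448 0.478 0.046] 0.8 [197. 211.]
salt_shaker [0.501 0.285 0.043] 0.57 [255. 227.]
salt_shaker [0.475 0.555 0.069] 0.53 [189. 193.]
garlic [0.495 0.385 0.082] 0.68 [229. 204.]
walnut_board [ 0.481 -0.222  0.014] 0.66 [402. 318.]
side_plate [ 0.499 -0.407  0.009] 0.79 [484. 356.]
veg_chest [0.685 0.304 0.075] 0.77 [298. 193.]
drawer_knob [0.577 0.336 0.041] 0.8 [264. 212.]
top [0.4504 0.0821 1.2724]
pepper_mill [0.507 0.392 0.141] 0.77 [187. 263.]
salt_shaker [0.484 0.549 0.07 ] 0.86 [131. 273.]
salt_shaker [0.46  0.481 0.067] 0.77 [158. 283.]
salt_shaker [0.512 0.292 0.082] 0.54 [234. 262.]
garlic [0.616 0.342 0.045] 0.75 [218. 222.]
garlic [0.676 0.344 0.091] 0.44 [213. 196.]
walnut_board [ 0.498 -0.211  0.015] 0.71 [432. 269.]
side_plate [ 0.489 -0.404  0.01 ] 0.91 [505. 272.]
veg_chest [0.676 0.345 0.092] 0.69 [213. 195.]
drawer_knob [0.633 0.345 0.013] 0.69 [219. 217.]
```

View pics/scene0.png

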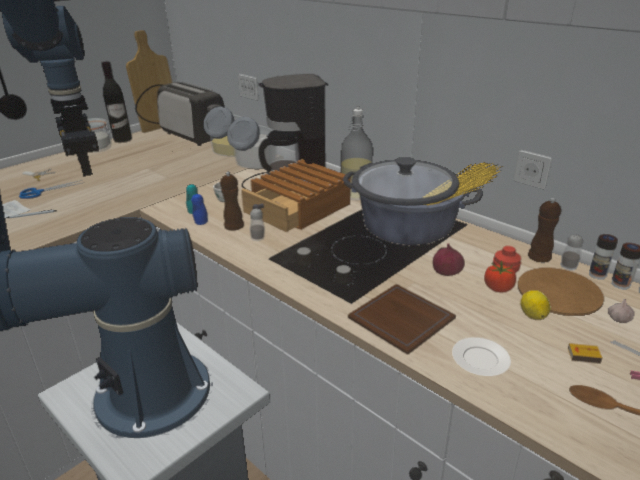

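View pics/top0.png

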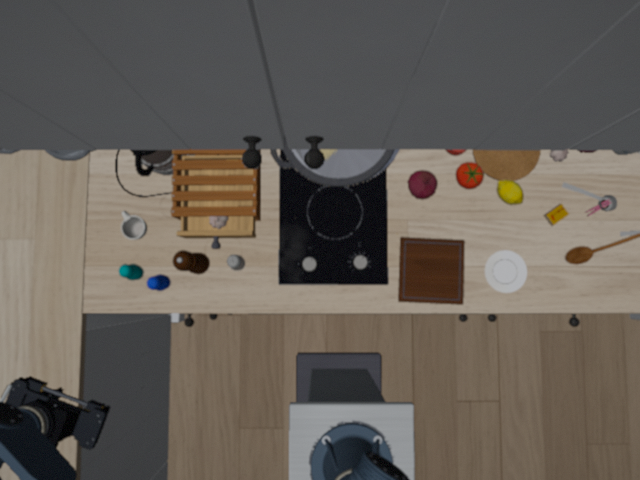

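The scene picture shows the mill at (232,205), the salt at (257,222), and blue and turquoise look-alikes at (200,209) and (190,198). The board is at (402,317) and the plate at (481,356). In the top picture, the garlic is in the ajar drawer at (218,222) and the knob is at (215,242). Next I fit poses to the silhouettes.

```bash
cat >> h.py <<'E'
from scipy.optimize import minimize
PROF={'pepper_mill':[(0,.029),(.02,.029),(.123,.024),(.159,.024),(.162,.008),(.17,.006)],
 'salt_shaker':[(0,.022),(.074,.022),(.076,.017),(.086,.013),(.09,.004)],
 'garlic':[(0,.012),(.008,.021),(.018,.024),(.03,.02),(.038,.008),(.051,.005)]}
A=np.linspace(0,2*np.pi,24,endpoint=False)
def render(c,n,x,y,z0=0,S=4):
    m=np.zeros((480*S,640*S),np.uint8); rings=[np.float32([px(c,[x+r*np.cos(a),y+r*np.sin(a),z0+z])*S for a in A]) for z,r in PROF[n]]
    for a,b in zip(rings,rings[1:]): cv2.fillConvexPoly(m,cv2.convexHull(np.vstack([a,b])).round().astype(np.int32),1)
    return cv2.resize(m.astype(np.float32),(640,480),interpolation=cv2.INTER_AREA)
def fit(views,n,xy,z0=0):
    f=lambda p:sum(1-np.minimum(r:=render(c,n,*p,z0),m).sum()/np.maximum(r,m).sum() for c,m in views)
    best=minimize(f,xy,method='Nelder-Mead',options=dict(initial_simplex=np.array(xy)+[[0,0],[.015,0],[0,.015]],xatol=2e-4,fatol=1e-4,maxiter=60))
    return best.x,best.fun
def mask(cam,n,c,near,tol=30):
    for r in finder.outline_of(cam,n):
        m=r['pixels']; v,u=np.nonzero(m)
        if np.hypot(u.mean()-near[0],v.mean()-near[1])<tol: return m.astype(np.float32)
E
python3 - <<'E'
from h import *
np.set_printoptions(precision=4,suppress=True)
cs=snap('scene');ct=snap('top')
for n,g,xy in [('pepper_mill',[(231,203),(190,262)],[.5,.38]),('salt_shaker',[(257,222),(235,262)],[.5,.29])]:
    V=[(c,mask(k,n,c,p,15)) for k,c,p in [('scene',cs,g[0]),('top',ct,g[1])]]
    V=[v for v in V if v[1] is not None]
    print(n,len(V),fit(V,n,xy),[fit([v],n,xy) for v in V])
m=mask('top','garlic',ct,(218,222),8)
if m is not None: print('garlic',fit([(ct,m)],'garlic',[.61,.34],.013))
for cam,c in [('top',ct),('scene',cs)]:
    for n,z in [('walnut_board',.012),('side_plate',.013)]:
        rs=finder.outline_of(cam,n)
        for r in rs[:1]:
            k,_=cv2.findContours(r['pixels'].astype(np.uint8),0,2); k=max(k,key=cv2.contourArea)
            P=np.array([onz(c,q[0],z)[:2] for q in k],np.float32)
            b=cv2.minAreaRect(P); print(cam,n,b)
im=cv2.imread('pics/top0.png')[140:300,140:280]; cv2.imwrite('pics/crop1.png',cv2.resize(im,None,fx=3.7,fy=3.7,interpolation=2))
im=cv2.imread('pics/scene0.png')[140:250,170:360]; cv2.imwrite('pics/crop2.png',cv2.resize(im,None,fx=4.2,fy=4.2,interpolation=2))
E
```

```text
pepper_mill 2 (array([0.5119, 0.3979]), np.float64(0.2805216908454895)) [(array([0.5125, 0.4003]), np.float64(0.1431363821029663)), (array([0.5135, 0.3974]), np.float64(0.13205140829086304))]
salt_shaker 2 (array([0.5128, 0.2931]), np.float64(0.48963499069213867)) [(array([0.5165, 0.2993]), np.float64(0.22988218069076538)), (array([0.5128, 0.2913]), np.float64(0.2492307424545288))]
garlic (array([0.6228, 0.3419]), np.float64(0.362392783164978))
top walnut_board ((0.4948982000350952, -0.21076950430870056), (0.17023658752441406, 0.16918087005615234), 88.14717102050781)
top side_plate ((0.49185705184936523, -0.40427929162979126), (0.10763759166002274, 0.1100643202662468), 87.73994445800781)
scene walnut_board ((0.4884032905101776, -0.2154059112071991), (0.17410263419151306, 0.17813964188098907), 87.12064361572266)
scene side_plate ((0.4909084737300873, -0.4048231840133667), (0.1054864227771759, 0.10845471173524857), 43.405059814453125)
```

View pics/crop1.png

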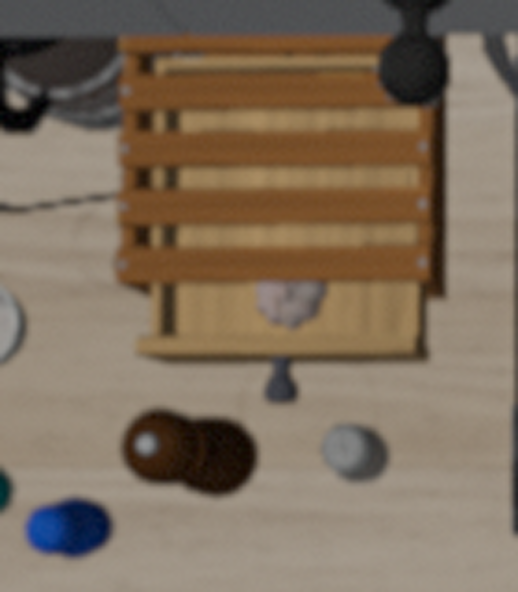

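View pics/crop2.png

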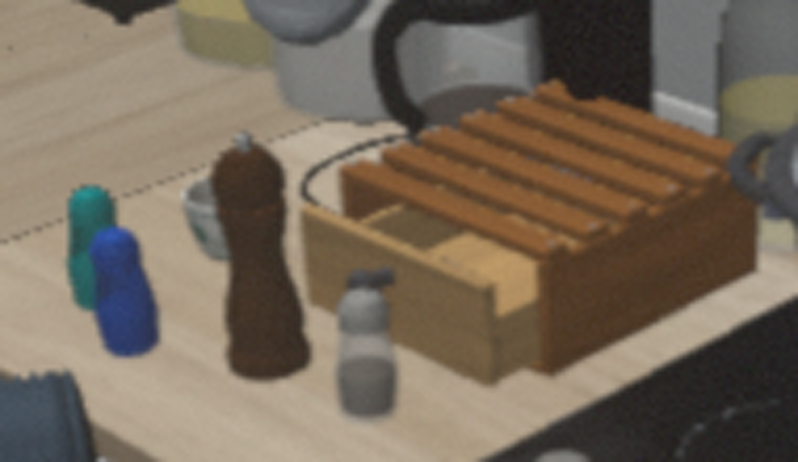

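The top crop shows the mill foot near (215,457), the shaker at (354,452), the knob at (282,385) and the garlic at (290,300). The scene crop agrees. Moving above the mill with the jaws turned to world y.

Emit:
play_rows(
  motion=[
    [[-0.351,-0.078,-0.08,0,0,-19.47],[-0.351,-0.078,-0.08,0,0,-19.47],[-0.351,-0.078,-0.08,0,0,-19.47],[-0.351,-0.078,-0.08,0,0,-19.47],[-0.351,-0.078,-0.08,0,0,-19.47],[-0.351,-0.078,-0.08,0,0,-19.47],[-0.351,-0.078,-0.08,0,0,-19.47],[-0.351,-0.078,-0.08,0,0,-19.47]],
  ],
  fingers=0.087,
)

```text
time_s: 2.02
position: [0.4826, 0.4175, 0.2718]
tcp_rot: [[-1.0, 0.0, 0.0], [0.0, 1.0, 0.0], [-0.0, 0.0, -1.0]]
force: [1.3, 0.3, -0.2]
opening: 0.997
grasp_force: 0.0
```

Run:
```python
from h import *
np.set_printoptions(precision=4,suppress=True)
s=bot.read_state(); print(s['position'],s['tcp_rot'],s['time_s'],s['joint_positions'])
c=snap('wrist','w1.png')
for n in ['pepper_mill','salt_shaker','garlic','drawer_knob']:
    for r in finder.recognise('wrist',n)[:3]: print(n,np.round(r['at'],3),round(r['confidence'],2),px(c,r['at']).round())
print(px(c,[.513,.398,.17]),px(c,[.513,.292,.09]))
ct=snap('top')
print('knob',onz(ct,(282/3.7+140,385/3.7+140),.062), 'frontL/R',onz(ct,(137/3.7+140,355/3.7+140),.084),onz(ct,(425/3.7+140,357/3.7+140),.084),'slat',onz(ct,(118/3.7+140,284/3.7+140),.096),onz(ct,(430/3.7+140,283/3.7+140),.096))
```

```text
[0.4826 0.4175 0.2718] [[-1.      0.      0.0001]
 [ 0.      1.      0.0002]
 [-0.0001  0.0002 -1.    ]] 2.0167 [ 30.8374  27.3905  75.0915   0.0095  77.5066 -59.1618]
pepper_mill [0.504 0.402 0.147] 0.95 [299. 246.]
pepper_mill [0.507 0.301 0.072] 0.16 [199. 227.]
salt_shaker [0.507 0.302 0.072] 0.94 [200. 227.]
salt_shaker [0.459 0.485 0.083] 0.57 [392. 179.]
garlic [0.607 0.348 0.046] 0.62 [255. 309.]
drawer_knob [0.579 0.351 0.05 ] 0.95 [256. 287.]
[291.9083 266.6474] [184.8905 237.5652]
knob [0.5578 0.3403 0.062 ] frontL/R [0.576  0.4331 0.084 ] [0.5746 0.2404 0.084 ] slat [0.6221 0.4436 0.096 ] [0.6227 0.2361 0.096 ]
```

View pics/w1.png

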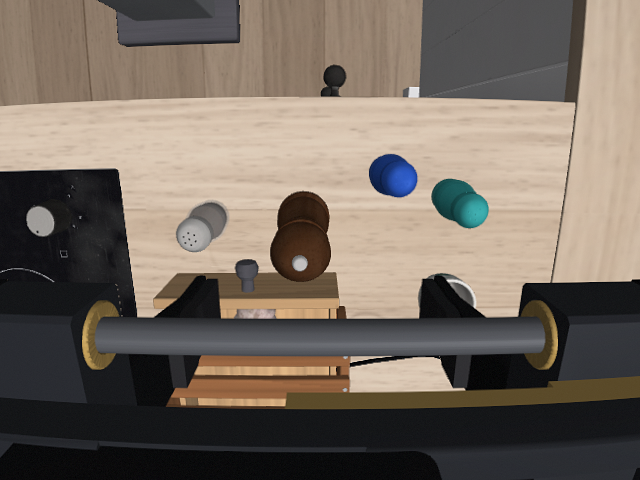

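Wrist view: the mill's steel knob is at (300,263), the shaker top at (194,235) and the drawer knob at (247,270). Refining from these.

Run:
```python
from h import *
np.set_printoptions(precision=4,suppress=True)
c=snap('wrist'); ct=snap('top');cs=snap('scene')
print(onz(c,(300,263),.17),'shaker',onz(c,(194,236),.088),'knob tip top',onz(c,(246,265),.074), bot.read_state()['position'])
print('top-view of mill knob',onz(ct,(145/3.7+140,444/3.7+140),.168))
for n,p,xy in [('pepper_mill',(300,235),[.5,.4]),('salt_shaker',(200,227),[.51,.3])]:
    m=mask('wrist',n,c,p,20)
    if m is not None: print(n,fit([(c,m)],n,xy))
```

```text
[0.5069 0.4056 0.17  ] shaker [0.5088 0.302  0.088 ] knob tip top [0.5423 0.3473 0.074 ] [0.4795 0.4196 0.2708]
top-view of mill knob [0.5118 0.4018 0.168 ]
pepper_mill (array([0.5057, 0.4036]), np.float64(0.10289037227630615))
salt_shaker (array([0.5117, 0.2974]), np.float64(0.1808752417564392))
```

Emit:
play_rows(
  motion=[
    [[-0.03,-0.019,0,0,0,0],[-0.03,-0.019,0.03,0,0,0],[-0.03,-0.019,0.06,0,0,0],[-0.03,-0.019,0.09,0,0,0],[-0.03,-0.019,0.115,0,0,0],[-0.03,-0.019,0.128,0,0,0],[-0.03,-0.019,0.128,0,0,0],[-0.03,-0.019,0.128,0,0,0]],
  ],
)

```text
time_s: 3.23
position: [0.5104, 0.4001, 0.1425]
tcp_rot: [[-1.0, -0.001, -0.002], [-0.001, 1.0, -0.001], [0.002, -0.001, -1.0]]
force: [-0.5, 0.2, 0.4]
opening: 0.997
grasp_force: 0.0
```

Emit:
play_rows(
  motion=[
    [[0,0,0,0,0,0],[0,0,0,0,0,0],[0,0,0,0,0,0],[0,0,0,0,0,0],[0,0,0,0,0,0],[0,0,0,0,0,0],[0,0,0,0,0,0],[0,0,0,0,0,0]],
  ],
  fingers=0.0,
)

```text
time_s: 3.9
position: [0.5112, 0.3998, 0.1432]
tcp_rot: [[-1.0, 0.0, 0.0], [0.0, 1.0, 0.0], [-0.0, 0.0, -1.0]]
force: [0.6, -0.0, 0.1]
opening: 0.48
grasp_force: 0.0
```

Emit:
play_rows(
  motion=[
    [[0,0,0,0,0,0],[0,0,0,0,0,0],[0,0,0,0,0,0],[0,0,0,0,0,0]],
  ],
)

```text
time_s: 4.23
position: [0.5111, 0.3998, 0.1431]
tcp_rot: [[-1.0, 0.0, -0.0], [0.0, 1.0, -0.0], [0.0, -0.0, -1.0]]
force: [-0.6, -0.4, -1.1]
opening: 0.171
grasp_force: 0.1
```

Run:
```python
from h import *
c=snap('wrist','w2.png'); s=snap('scene','s2.png'); t=snap('top','t2.png')
z=lambda c,b,f:cv2.resize(c['frame'][b[0]:b[1],b[2]:b[3],::-1],None,fx=f,fy=f,interpolation=2)
a=z(c,(130,370,150,450),1.33); b=z(s,(130,250,160,310),2.65)
im=np.vstack([cv2.resize(a,(400,320)),cv2.resize(b,(400,280))]); cv2.imwrite('pics/m2.png',im)
st=bot.read_state();print(st['opening'],st['grasp_force'],st['force'])
```

```text
0.08384333144349095 29.195255888917018 [ 0.17769281 -0.16693771 -0.03507288]
```

View pics/m2.png

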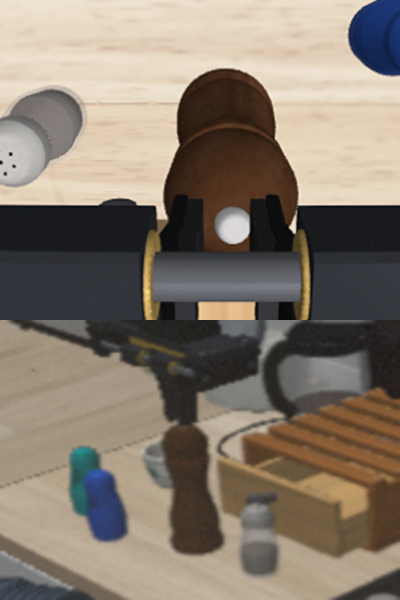

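The wrist crop shows the fingers drawn over the mill's head, with the steel knob at (232,225) between them. The scene crop shows the mill upright under the gripper. I check where the fingertips project against where the mill is.

Run:
```python
from h import *
np.set_printoptions(precision=4,suppress=True)
c=snap('wrist'); cs=snap('scene')
st=bot.read_state();p=st['position'];print(p,st['opening'],st['grasp_force'],st['time_s'])
for k,cc in (('w',c),('s',cs)):
    m=mask({'w':'wrist','s':'scene'}[k],'pepper_mill',cc,{'w':(325,225),'s':(233,203)}[k],30)
    if m is not None:
        print(k,fit([(cc,m)],'pepper_mill',[.51,.4])); v,u=np.nonzero(m);print(v.min(),v.max(),u.min(),u.max())
    for z in (0,.126,.143,.165): print(z,px(cc,[p[0],p[1],z]))
f=c['frame'][:,:,::-1]
for z in (.126,.143,.165): cv2.circle(f2:=f if z==.126 else f2,tuple(px(c,[p[0],p[1],z]).astype(int)),3,(0,255*(z==.126),255*(z>.15)),-1)
g=cs['frame'][:,:,::-1].copy()
for z in (0,.126,.17): cv2.circle(g,tuple(px(cs,[p[0],p[1],z]).astype(int)),1,(0,255,255),-1)
im=np.vstack([cv2.resize(f2[130:390,190:450],(500,300)),cv2.resize(g[130:240,180:290],(300,300),interpolation=2).repeat(1,0)] if 0 else [cv2.resize(f2[130:390,150:500],(560,300)),cv2.resize(g[150:240,160:328],(560,300),interpolation=2)])
cv2.imwrite('pics/m3.png',im)
```

```text
[0.5111 0.3998 0.1431] 0.08383316833999381 29.184300312772393 4.4833
w (array([0.5009, 0.4014]), np.float64(0.33050990104675293))
181 318 269 370
0 [318.2235 214.6275]
0.126 [317.4839 266.4709]
0.143 [317.3155 278.3195]
0.165 [317.0523 296.8754]
s (array([0.5116, 0.3982]), np.float64(0.20661300420761108))
175 230 221 243
0 [233.395  225.7248]
0.126 [229.1566 186.1281]
0.143 [228.554  180.5238]
0.165 [227.7628 173.1728]Traceback (most recent call last):
  File "<stdin>", line 11, in <module>
cv2.error: OpenCV(4.12.0) :-1: error: (-5:Bad argument) in function 'circle'
> Overload resolution failed:
>  - Layout of the output array img is incompatible with cv::Mat
>  - Expected Ptr<cv::UMat> for argument 'img'
```

Run:
```python
from h import *
c=cv2.imread('pics/w2.png')[160:340,220:430]; s=cv2.imread('pics/s2.png')[140:240,190:290]
im=np.hstack([cv2.resize(c,(490,420),interpolation=2),cv2.resize(s,(300,420),interpolation=2)]);cv2.imwrite('pics/m3.png',im)
```

```text
(no output)
```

View pics/m3.png

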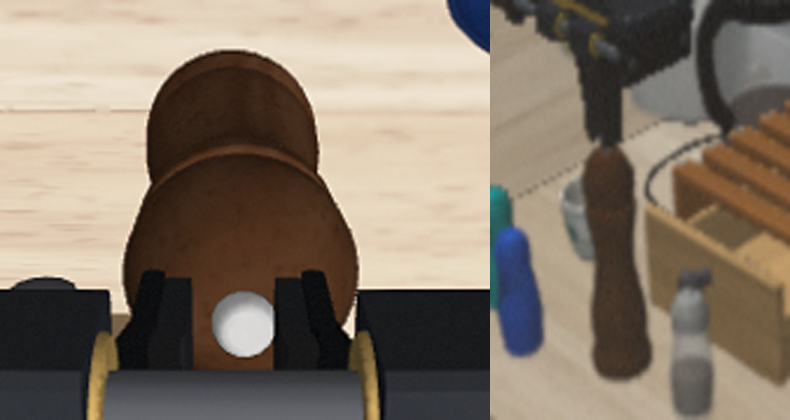

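The fingers have closed only on the steel knob, because the tips end near z≈0.16. I'll open, go 20 mm lower and grip the head.

Emit:
play_rows(
  motion=[
    [[0,0,0,0,0,0],[0,0,0,0,0,0],[0,0,0,0,0,0],[0,0,0,0,0,0],[0,0,0,0,0,0],[0,0,0,0,0,0],[0,0,0,0,0,0],[0,0,0,0,0,0]],
  ],
  fingers=0.087,
)

```text
time_s: 5.25
position: [0.5112, 0.3997, 0.1432]
tcp_rot: [[-1.0, 0.0, 0.0], [0.0, 1.0, -0.0], [-0.0, -0.0, -1.0]]
force: [0.7, 0.5, -1.1]
opening: 0.603
grasp_force: 0.0
```

Run:
```python
from h import *
np.set_printoptions(precision=4,suppress=True)
st=bot.read_state();p=st['position'];print(p,st['opening'],st['force'])
c=snap('wrist');cs=snap('scene')
for z in (.126,.16): print(z,[px(c,[p[0]+dx,p[1]+s*.0435,z]) for s in (-1,1) for dx in (-.0095,.0095)],[px(cs,[p[0],p[1]+s*.0435,z]) for s in (-1,1)])
f=np.ascontiguousarray(c['frame'][:,:,::-1]);g=np.ascontiguousarray(cs['frame'][:,:,::-1])
for z,col in ((.126,(0,255,0)),(.16,(0,0,255))):
  for s in (-1,1):
    cv2.circle(g,tuple(px(cs,[p[0],p[1]+s*.0435,z]).astype(int)),0,col,-1)
    for dx in (-.0095,.0095): cv2.circle(f,tuple(px(c,[p[0]+dx,p[1]+s*.0435,z]).astype(int)),2,col,-1)
cv2.imwrite('pics/m4.png',np.hstack([cv2.resize(f[160:360,180:470],(480,330)),cv2.resize(g[140:240,190:290],(310,330),interpolation=0)]))
m=mask('wrist','pepper_mill',c,(325,225),40)
if m is not None: print(fit([(c,m)],'pepper_mill',[.51,.4]))
```

```text
[0.5112 0.3997 0.1432] 0.6032490763770955 [ 0.686   0.4604 -1.1115]
0.126 [array([233.6702, 249.0506]), array([235.7434, 283.1707]), array([401.3416, 249.1374]), array([399.3316, 283.268 ])] [array([239.1139, 190.5842]), array([219.5941, 181.822 ])]
0.16 [array([218.1668, 271.9449]), array([221.1562, 311.3083]), array([416.1111, 272.0609]), array([413.2212, 311.4408])] [array([237.9997, 179.1655]), array([218.2903, 170.6873])]
(array([0.5034, 0.4024]), np.float64(0.1405448317527771))
```

View pics/m4.png

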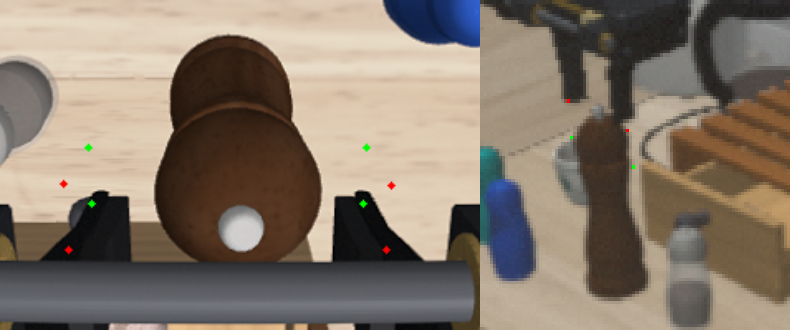

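The open fingertips show about 19 mm above the reported TCP, at z≈0.162. I'll work from that real tip height and go lower.

Emit:
play_rows(
  motion=[
    [[0,0,0,0,0,0],[0,0,0,0,0,0],[0,0,0,0,0,0],[0,0,0.007,0,0,0],[0,0,0.014,0,0,0],[0,0,0.021,0,0,0],[0,0,0.027,0,0,0],[0,0,0.027,0,0,0]],
  ],
)

```text
time_s: 6.07
position: [0.5099, 0.399, 0.1139]
tcp_rot: [[-1.0, 0.0, -0.004], [0.0, 1.0, -0.002], [0.004, -0.002, -1.0]]
force: [0.2, 0.8, -0.0]
opening: 0.998
grasp_force: 0.0
```

Emit:
play_rows(
  motion=[
    [[0,0,0,0,0,0],[0,0,0,0,0,0],[0,0,0,0,0,0],[0,0,0,0,0,0],[0,0,0,0,0,0],[0,0,0,0,0,0],[0,0,0,0,0,0],[0,0,0,0,0,0]],
  ],
  fingers=0.03,
)

```text
time_s: 6.73
position: [0.5113, 0.4, 0.1164]
tcp_rot: [[-1.0, 0.0, 0.0], [0.0, 1.0, 0.001], [-0.0, 0.001, -1.0]]
force: [0.3, 0.5, 0.6]
opening: 0.538
grasp_force: 30.0
```

Emit:
play_rows(
  motion=[
    [[0,0,0,0,0,0],[0,0,0,0,0,0],[0,0,0,0,0,0],[0,0,0,0,0,0]],
  ],
)

```text
time_s: 7.07
position: [0.5113, 0.4, 0.1164]
tcp_rot: [[-1.0, 0.0, 0.0], [0.0, 1.0, 0.0], [-0.0, 0.0, -1.0]]
force: [-0.7, 0.9, 1.6]
opening: 0.539
grasp_force: 30.0
```

Emit:
play_rows(
  motion=[
    [[0,0,-0.02,0,0,0],[0,0,-0.05,0,0,0],[0,0,-0.09,0,0,0],[0,-0.01,-0.12,0,0,0],[0,-0.035,-0.13,0,0,0],[0,-0.07,-0.13,0,0,0],[-0.005,-0.105,-0.13,0,0,0],[-0.01,-0.14,-0.13,0,0,0]],
  ],
)

```text
time_s: 7.73
position: [0.5202, 0.2584, 0.246]
tcp_rot: [[-1.0, -0.002, -0.001], [-0.002, 1.0, -0.001], [0.001, -0.001, -1.0]]
force: [0.6, -0.8, -1.9]
opening: 0.535
grasp_force: 30.0
```

Emit:
play_rows(
  motion=[
    [[0,-0.038,0,0,0,0],[0,-0.076,0,0,0,0],[0,-0.114,0,0,0,0],[0,-0.152,0,0,0,0],[0,-0.19,0,0,0,0],[0,-0.228,0,0,0,0],[0,-0.26,0,0,0,0],[0,-0.27,0,0,0,0]],
  ],
)

```text
time_s: 8.4
position: [0.5208, -0.0148, 0.2458]
tcp_rot: [[-1.0, 0.004, -0.001], [0.004, 1.0, -0.002], [0.001, -0.002, -1.0]]
force: [-0.1, -0.2, -2.0]
opening: 0.535
grasp_force: 30.0
```

Emit:
play_rows(
  motion=[
    [[-0.005,-0.035,0,0,0,0],[-0.01,-0.07,0,0,0,0],[-0.015,-0.105,0,0,0,0],[-0.02,-0.14,0,0,0,0],[-0.024,-0.17,0,0,0,0],[-0.024,-0.19,0,0,0,0],[-0.024,-0.202,0,0,0,0],[-0.024,-0.202,0,0,0,0]],
  ],
)

```text
time_s: 9.07
position: [0.5449, -0.2142, 0.2455]
tcp_rot: [[-1.0, 0.003, -0.001], [0.003, 1.0, -0.0], [0.001, -0.0, -1.0]]
force: [0.1, -0.2, -1.6]
opening: 0.538
grasp_force: 30.0
```

Run:
```python
from h import *
np.set_printoptions(precision=4,suppress=True)
c=snap('wrist');st=bot.read_state();print(st['position'],st['opening'],st['grasp_force'],st['time_s'],st['joint_positions'])
for r in finder.outline_of('wrist','walnut_board')[:1]:
    k,_=cv2.findContours(r['pixels'].astype(np.uint8),0,2); k=max(k,key=cv2.contourArea)
    P=np.array([onz(c,q[0],.012)[:2] for q in k],np.float32); print(r['confidence'],cv2.minAreaRect(P),P.min(0),P.max(0))
```

```text
[ 0.5447 -0.2122  0.2455] 0.5353830692433028 29.999558008930762 9.1167 [ -32.2478   24.2868   84.8504    0.0392   70.9674 -122.1684]
0.74 ((0.492484986782074, -0.20973625779151917), (0.16923657059669495, 0.16915200650691986), 87.47608947753906) [ 0.4048 -0.2971] [ 0.5803 -0.1221]
```

Emit:
play_rows(
  motion=[
    [[0,0,0.03,0,0,0],[0,0,0.06,0,0,0],[0,0,0.085,0,0,0],[0,0,0.1,0,0,0],[0,0,0.11,0,0,0],[0,0,0.116,0,0,0],[0,0,0.116,0,0,0],[0,0,0.116,0,0,0]],
  ],
)

```text
time_s: 9.83
position: [0.5458, -0.2118, 0.1309]
tcp_rot: [[-1.0, -0.001, 0.001], [-0.001, 1.0, -0.001], [-0.001, -0.001, -1.0]]
force: [0.6, 0.3, -1.6]
opening: 0.537
grasp_force: 30.0
```

Emit:
play_rows(
  motion=[
    [[0,0,0.0,0,0,0],[0,0,0,0,0,0],[0,0,0,0,0,0],[0,0,0,0,0,0],[0,0,0,0,0,0],[0,0,0,0,0,0],[0,0,0,0,0,0],[0,0,-0.02,0,0,0]],
  ],
  fingers=0.087,
)

```text
time_s: 10.5
position: [0.5425, -0.2108, 0.147]
tcp_rot: [[-1.0, 0.0, -0.007], [0.0, 1.0, 0.004], [0.007, 0.004, -1.0]]
force: [-0.1, -1.6, -0.4]
opening: 0.982
grasp_force: 0.0
```

Emit:
play_rows(
  motion=[
    [[0,0,-0.04,0,0,0],[0,0,-0.08,0,0,0],[0,0,-0.12,0,0,0],[0,0.04,-0.12,0,0,0],[0,0.08,-0.12,0,0,0],[0.005,0.12,-0.12,0,0,0],[0.01,0.16,-0.12,0,0,0],[0.015,0.2,-0.12,0,0,0]],
  ],
)

```text
time_s: 11.17
position: [0.5296, -0.0106, 0.2703]
tcp_rot: [[-1.0, 0.001, 0.0], [0.001, 1.0, 0.0], [-0.0, 0.0, -1.0]]
force: [0.5, 0.5, -0.8]
opening: 1.004
grasp_force: 0.0
```

Emit:
play_rows(
  motion=[
    [[0,0.04,0,0,0,0],[0,0.08,0,0,0,0],[0,0.12,0,0,0,0],[0.005,0.16,0,0,0,0],[0.01,0.2,0,0,0,0],[0.01,0.24,0,0,0,0],[0.01,0.27,0,0,0,0],[0.01,0.28,0,0,0,0]],
  ],
)

```text
time_s: 11.83
position: [0.5194, 0.2721, 0.2701]
tcp_rot: [[-1.0, -0.004, 0.0], [-0.004, 1.0, 0.002], [-0.0, 0.002, -1.0]]
force: [-0.1, -0.0, -0.0]
opening: 0.998
grasp_force: 0.0
```

Run:
```python
from h import *
np.set_printoptions(precision=4,suppress=True)
c=snap('wrist');cs=snap('scene','s5.png');ct=snap('top','t5.png');st=bot.read_state();print(st['position'],st['opening'],st['time_s'])
for k,cc in (('wrist',c),('scene',cs),('top',ct)):
    for r in finder.recognise(k,'salt_shaker')[:4]: print(k,np.round(r['at'],3),round(r['confidence'],2),px(cc,r['at']).round())
    g=px(cc,[.512,.297,.05]); m=mask(k,'salt_shaker',cc,g,20)
    if m is not None: print(k,fit([(cc,m)],'salt_shaker',[.512,.297]))
for k,cc in (('scene',cs),('top',ct)):
    m=mask(k,'pepper_mill',cc,px(cc,[.545,-.212,.08]),25)
    if m is not None: print('mill',k,fit([(cc,m)],'pepper_mill',[.545,-.212],.012))
```

```text
[0.5198 0.2677 0.2698] 1.0004918057639933 11.9833
wrist [0.461 0.481 0.063] 0.86 [535. 143.]
wrist [0.506 0.288 0.085] 0.82 [336. 190.]
wrist [0.486 0.548 0.063] 0.63 [595. 170.]
wrist (array([0.5105, 0.2958]), np.float64(0.19987356662750244))
scene [0.476 0.556 0.067] 0.74 [189. 193.]
scene [0.45  0.476 0.046] 0.71 [199. 211.]
scene [0.502 0.284 0.044] 0.57 [256. 227.]
scene [ 0.492 -0.405  0.012] 0.3 [481. 356.]
top [0.483 0.552 0.071] 0.87 [130. 274.]
mill scene (array([ 0.5483, -0.2139]), np.float64(0.15213274955749512))
mill top (array([ 0.5474, -0.2121]), np.float64(0.12584400177001953))
```

Emit:
play_rows(
  motion=[
    [[0.008,0.027,0.0,0,0,0],[0.008,0.027,0.04,0,0,0],[0.008,0.027,0.08,0,0,0],[0.008,0.027,0.12,0,0,0],[0.008,0.027,0.14,0,0,0],[0.008,0.027,0.15,0,0,0],[0.008,0.027,0.15,0,0,0],[0.008,0.027,0.15,0,0,0]],
  ],
)

```text
time_s: 13.05
position: [0.5131, 0.2948, 0.1207]
tcp_rot: [[-1.0, 0.0, 0.001], [0.0, 1.0, 0.0], [-0.001, 0.0, -1.0]]
force: [-0.4, -0.3, 0.0]
opening: 1.0
grasp_force: 0.0
```

Run:
```python
from h import *
np.set_printoptions(precision=4,suppress=True)
c=snap('wrist','w6.png');cs=snap('scene','s6.png');st=bot.read_state();p=st['position'];print(p)
m=mask('wrist','salt_shaker',c,px(c,[.512,.295,.05]),40)
if m is not None: print(fit([(c,m)],'salt_shaker',[.512,.295]))
f=np.ascontiguousarray(c['frame'][:,:,::-1]);g=np.ascontiguousarray(cs['frame'][:,:,::-1])
for s in (-1,1):
    cv2.circle(g,tuple(px(cs,[p[0],p[1]+s*.0435,p[2]-.017]).astype(int)),0,(0,255,0),-1)
    cv2.circle(g,tuple(px(cs,[p[0],p[1]+s*.0435,p[2]+.019]).astype(int)),0,(0,0,255),-1)
cv2.imwrite('pics/m6.png',np.hstack([cv2.resize(f,(440,330)),cv2.resize(g[140:240,210:320],(350,330),interpolation=0)]))
```

```text
[0.514  0.2952 0.1222]
(array([0.5106, 0.2969]), np.float64(0.19628304243087769))
```

View pics/m6.png

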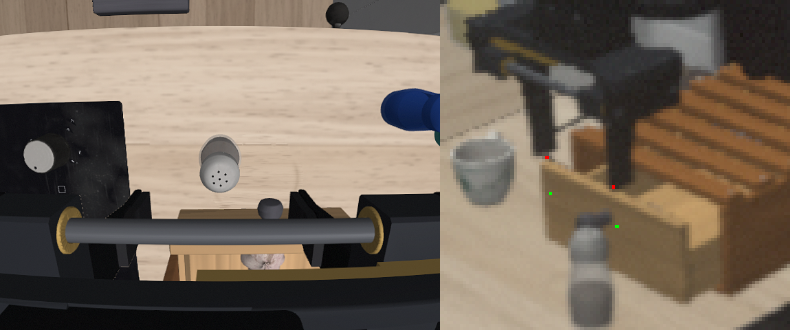

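The wrist view shows the shaker centred between the open fingers. In the scene view the fingertips coincide with the red +19 mm marks, so real tip z = TCP z + 0.019.

Emit:
play_rows(
  motion=[
    [[0.002,0.001,0.03,0,0,0],[0.002,0.001,0.06,0,0,0],[0.002,0.001,0.08,0,0,0],[0.002,0.001,0.092,0,0,0],[0.002,0.001,0.098,0,0,0],[0.002,0.001,0.098,0,0,0],[0.002,0.001,0.098,0,0,0]],
  ],
)

```text
time_s: 13.78
position: [0.5112, 0.2962, 0.0232]
tcp_rot: [[-1.0, -0.0, 0.002], [-0.0, 1.0, 0.001], [-0.002, 0.001, -1.0]]
force: [-0.9, 0.7, 0.6]
opening: 1.0
grasp_force: 0.0
```

Emit:
play_rows(
  motion=[
    [[0,0,0,0,0,0],[0,0,0,0,0,0],[0,0,0,0,0,0],[0,0,0,0,0,0],[0,0,0,0,0,0],[0,0,0,0,0,0],[0,0,0,0,0,0],[0,0,0,0,0,0]],
  ],
  fingers=0.03,
)

```text
time_s: 14.45
position: [0.5101, 0.2957, 0.0221]
tcp_rot: [[-1.0, 0.0, -0.0], [0.0, 1.0, -0.0], [0.0, -0.0, -1.0]]
force: [-0.6, 0.1, -1.0]
opening: 0.481
grasp_force: 0.0
```

Emit:
play_rows(
  motion=[
    [[0,0,0,0,0,0],[0,0,0,0,0,0],[0,0,0,0,0,0]],
  ],
)

```text
time_s: 14.7
position: [0.5101, 0.2958, 0.022]
tcp_rot: [[-1.0, 0.0, -0.0], [0.0, 1.0, -0.0], [0.0, -0.0, -1.0]]
force: [-0.6, -0.5, -0.8]
opening: 0.414
grasp_force: 29.6
```

Opening stops at 36 mm, less than the 44 mm body, so I check what is held.

Run:
```python
from h import *
np.set_printoptions(precision=4,suppress=True)
c=snap('wrist','w7.png');cs=snap('scene','s7.png');st=bot.read_state();p=st['position'];print(p,st['opening'],st['grasp_force'])
f=c['frame'][:,:,::-1];g=np.ascontiguousarray(cs['frame'][:,:,::-1])
print(px(c,[p[0],p[1],.085]))
cv2.imwrite('pics/m7.png',np.hstack([cv2.resize(f[120:420,140:500],(430,360)),cv2.resize(g[160:250,210:300],(360,360),interpolation=2)]))
m=mask('wrist','salt_shaker',c,px(c,[.512,.295,.05]),40)
if m is not None: print(fit([(c,m)],'salt_shaker',[.512,.295]))
```

```text
[0.5101 0.2957 0.0221] 0.41090394449264084 29.623097279691137
[316.3487 346.478 ]
(array([0.5135, 0.2968]), np.float64(0.40546077489852905))
```

View pics/m7.png

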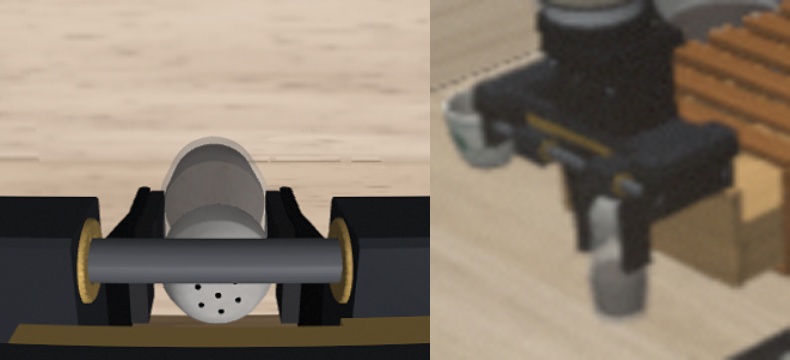

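The wrist view shows the shaker body between both pads at (215,200–300), and the scene view agrees. Carrying it to the board.

Emit:
play_rows(
  motion=[
    [[0,0,-0.02,0,0,0],[0,0,-0.05,0,0,0],[0,0,-0.09,0,0,0],[0,-0.01,-0.12,0,0,0],[0.002,-0.035,-0.13,0,0,0],[0.005,-0.07,-0.13,0,0,0],[0.01,-0.105,-0.13,0,0,0],[0.015,-0.14,-0.13,0,0,0]],
  ],
)

```text
time_s: 15.52
position: [0.4948, 0.1547, 0.1526]
tcp_rot: [[-1.0, -0.001, 0.001], [-0.001, 1.0, -0.0], [-0.001, -0.0, -1.0]]
force: [0.4, -1.1, -0.9]
opening: 0.413
grasp_force: 29.6
```

Emit:
play_rows(
  motion=[
    [[0.005,-0.035,0,0,0,0],[0.01,-0.07,0,0,0,0],[0.015,-0.105,0,0,0,0],[0.02,-0.14,0,0,0,0],[0.025,-0.175,0,0,0,0],[0.03,-0.2,0,0,0,0],[0.03,-0.21,0,0,0,0],[0.03,-0.21,0,0,0,0]],
  ],
)

```text
time_s: 16.18
position: [0.4655, -0.0563, 0.1522]
tcp_rot: [[-1.0, 0.004, 0.001], [0.004, 1.0, -0.0], [-0.001, -0.0, -1.0]]
force: [0.6, 0.4, -1.3]
opening: 0.415
grasp_force: 29.6
```

Emit:
play_rows(
  motion=[
    [[0.005,-0.035,0,0,0,0],[0.012,-0.07,0,0,0,0],[0.018,-0.105,0,0,0,0],[0.025,-0.14,0,0,0,0],[0.025,-0.158,0,0,0,0],[0.025,-0.158,0.03,0,0,0],[0.025,-0.158,0.06,0,0,0],[0.025,-0.158,0.06,0,0,0]],
  ],
)

```text
time_s: 16.85
position: [0.4376, -0.2089, 0.0881]
tcp_rot: [[-1.0, -0.0, -0.008], [-0.0, 1.0, 0.007], [0.008, 0.007, -1.0]]
force: [-1.1, 0.4, -1.6]
opening: 0.411
grasp_force: 29.6
```

Run:
```python
from h import *
s=bot.read_state();print(s['position'],s['opening'],s['grasp_force'],s['time_s'])
```

```text
[ 0.43761258 -0.20893799  0.08813866] 0.41089578235311514 29.596119225025177 16.85
```

Emit:
play_rows(
  motion=[
    [[0,0,0.02,0,0,0],[0,0,0.038,0,0,0],[0,0,0.05,0,0,0],[0,0,0.056,0,0,0],[0,0,0.057,0,0,0],[0,0,0.057,0,0,0],[0,0,0.057,0,0,0]],
  ],
)

```text
time_s: 17.43
position: [0.441, -0.2122, 0.0361]
tcp_rot: [[-1.0, -0.001, 0.001], [-0.001, 1.0, -0.001], [-0.001, -0.001, -1.0]]
force: [-0.3, -0.1, -1.0]
opening: 0.414
grasp_force: 29.6
```

Emit:
play_rows(
  motion=[
    [[0,0,0,0,0,0],[0,0,0,0,0,0],[0,0,0,0,0,0],[0,0,0,0,0,0],[0,0,0,0,0,0],[0,0,0,0,0,0],[0,0,0,0,0,0],[0,0,0,0,0,0]],
  ],
  fingers=0.087,
)

```text
time_s: 18.1
position: [0.4401, -0.2123, 0.0351]
tcp_rot: [[-1.0, -0.0, -0.0], [-0.0, 1.0, -0.0], [0.0, -0.0, -1.0]]
force: [-1.0, 0.0, -0.1]
opening: 0.929
grasp_force: 0.0
```

Emit:
play_rows(
  motion=[
    [[0,0,-0.02,0,0,0],[0,0,-0.06,0,0,0],[0,0,-0.1,0,0,0],[0,0,-0.14,0,0,0],[0,0.03,-0.17,0,0,0],[0,0.07,-0.17,0,0,0],[0,0.11,-0.17,0,0,0],[0,0.15,-0.17,0,0,0]],
  ],
)

```text
time_s: 18.77
position: [0.4401, -0.0611, 0.206]
tcp_rot: [[-1.0, 0.002, 0.002], [0.002, 1.0, -0.001], [-0.002, -0.001, -1.0]]
force: [0.4, 0.2, 0.7]
opening: 0.998
grasp_force: 0.0
```

Emit:
play_rows(
  motion=[
    [[-0.01,0.04,0,0,0,0],[-0.02,0.08,0,0,0,0],[-0.03,0.12,0,0,0,0],[-0.04,0.16,0,0,0,0],[-0.05,0.2,0,0,0,0],[-0.05,0.24,0,0,0,0],[-0.05,0.28,0,0,0,0],[-0.05,0.3,0,0,0,0]],
  ],
)

```text
time_s: 19.43
position: [0.4896, 0.2419, 0.205]
tcp_rot: [[-1.0, -0.003, 0.0], [-0.003, 1.0, 0.002], [-0.0, 0.002, -1.0]]
force: [-0.4, -0.8, -0.4]
opening: 0.999
grasp_force: 0.0
```

Run:
```python
from h import *
np.set_printoptions(precision=4,suppress=True)
c=snap('wrist','w8.png');cs=snap('scene','s8.png');ct=snap('top','t8.png');st=bot.read_state();print(st['position'],st['time_s'])
for k,cc in (('scene',cs),('top',ct)):
  for n,xy in (('pepper_mill',[.545,-.212]),('salt_shaker',[.44,-.212])):
    m=mask(k,n,cc,px(cc,[*xy,.07]),25)
    if m is not None: print(n,k,fit([(cc,m)],n,xy,.012))
for k,cc in (('wrist',c),('top',ct)):
  for n in ('drawer_knob','garlic'):
    for r in finder.recognise(k,n)[:2]: print(k,n,np.round(r['at'],3),round(r['confidence'],2),px(cc,r['at']).round())
cv2.imwrite('pics/m8.png',np.hstack([cv2.resize(c['frame'][:,:,::-1],(480,360)),cv2.resize(ct['frame'][170:350,370:520,::-1],(300,360),interpolation=2)]))
```

```text
[0.4895 0.239  0.2048] 19.5833
pepper_mill scene (array([ 0.5473, -0.2158]), np.float64(0.18950068950653076))
salt_shaker scene (array([ 0.4477, -0.2119]), np.float64(0.17559033632278442))
pepper_mill top (array([ 0.5474, -0.2099]), np.float64(0.14351695775985718))
salt_shaker top (array([ 0.4444, -0.2127]), np.float64(0.19148576259613037))
wrist drawer_knob [0.574 0.31  0.031] 0.96 [389. 295.]
wrist garlic [0.635 0.342 0.051] 0.57 [422. 362.]
top drawer_knob [0.67  0.362 0.012] 0.7 [213. 204.]
top garlic [0.682 0.352 0.094] 0.73 [210. 193.]
top garlic [0.618 0.343 0.049] 0.72 [217. 221.]
```

View pics/m8.png

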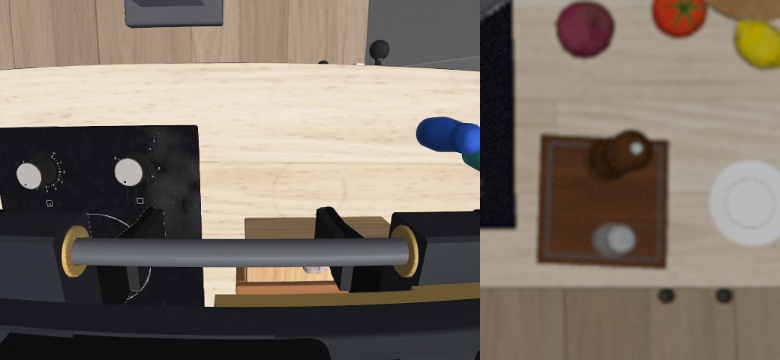

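Both stand on the board: in the top crop the mill foot is near (607,160) and the shaker near (610,240). Now over the knob, at about (0.553, 0.340).

Emit:
play_rows(
  motion=[
    [[-0.02,0.035,0,0,0,0],[-0.04,0.07,0,0,0,0],[-0.0635,0.101,0,0,0,0],[-0.0635,0.101,0.03,0,0,0],[-0.0635,0.101,0.06,0,0,0],[-0.0635,0.101,0.07,0,0,0],[-0.0635,0.101,0.07,0,0,0],[-0.0635,0.101,0.07,0,0,0]],
  ],
  fingers=0.06,
)

```text
time_s: 20.65
position: [0.5536, 0.3382, 0.1351]
tcp_rot: [[-1.0, 0.001, -0.001], [0.001, 1.0, -0.0], [0.001, -0.0, -1.0]]
force: [0.9, 1.3, 0.3]
opening: 0.692
grasp_force: 0.0
```

Run:
```python
from h import *
np.set_printoptions(precision=4,suppress=True)
c=snap('wrist','w9.png');cs=snap('scene');st=bot.read_state();p=st['position'];print(p,st['time_s'],st['opening'])
for k,cc in (('wrist',c),('scene',cs)):
  for r in finder.recognise(k,'drawer_knob')[:2]: print(k,np.round(r['at'],3),round(r['confidence'],2),px(cc,r['at']).round(),px(cc,[.553,.34,.062]))
f=np.ascontiguousarray(c['frame'][:,:,::-1]);g=np.ascontiguousarray(cs['frame'][:,:,::-1])
for X in ([.542,.34,.062],[.575,.34,.062]): cv2.circle(f,tuple(px(c,X).astype(int)),2,(0,0,255),-1);cv2.circle(g,tuple(px(cs,X).astype(int)),0,(0,0,255),-1)
cv2.imwrite('pics/m9.png',np.hstack([cv2.resize(f[150:390,160:480],(440,330)),cv2.resize(g[150:250,220:320],(330,330),interpolation=2)]))
```

```text
[0.555  0.3388 0.1371] 20.75 0.689782098345585
wrist [0.577 0.342 0.07 ] 0.89 [324. 275.] [320.8363 236.8849]
scene [0.577 0.338 0.042] 0.7 [264. 212.] [256.2859 208.1071]
scene [0.681 0.303 0.068] 0.24 [298. 195.] [256.2859 208.1071]
```

View pics/m9.png

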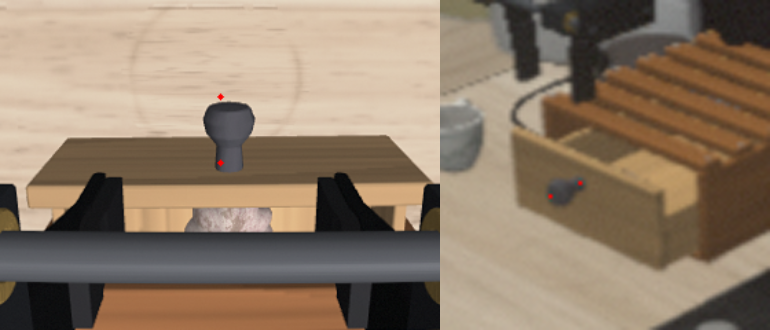

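In the wrist view the knob is about 3 mm to +y of the finger middle. Its bulb is at (229,125) and the face line is correct. Descending and pinching.

Emit:
play_rows(
  motion=[
    [[0.002,0.003,0.03,0,0,0],[0.002,0.003,0.06,0,0,0],[0.002,0.003,0.09,0,0,0],[0.002,0.003,0.105,0,0,0],[0.002,0.003,0.105,0,0,0],[0.002,0.003,0.105,0,0,0]],
  ],
)

```text
time_s: 21.35
position: [0.552, 0.3418, 0.0306]
tcp_rot: [[-1.0, 0.0, 0.0], [0.0, 1.0, 0.0], [-0.0, 0.0, -1.0]]
force: [-0.8, -0.1, 0.4]
opening: 0.689
grasp_force: 0.0
```

Emit:
play_rows(
  motion=[
    [[0,0,0,0,0,0],[0,0,0,0,0,0],[0,0,0,0,0,0],[0,0,0,0,0,0],[0,0,0,0,0,0],[0,0,0,0,0,0],[0,0,0,0,0,0],[0,0,0,0,0,0]],
  ],
  fingers=0.0,
)

```text
time_s: 22.02
position: [0.5518, 0.3425, 0.0305]
tcp_rot: [[-1.0, 0.0, 0.001], [0.0, 1.0, 0.001], [-0.001, 0.001, -1.0]]
force: [-0.2, 1.6, 2.2]
opening: 0.252
grasp_force: 30.0
```

Emit:
play_rows(
  motion=[
    [[0,0,0,0,0,0],[0,0,0,0,0,0]],
  ],
)

```text
time_s: 22.18
position: [0.5519, 0.3424, 0.0305]
tcp_rot: [[-1.0, 0.0, 0.001], [0.0, 1.0, 0.001], [-0.001, 0.001, -1.0]]
force: [-0.1, 2.9, 2.2]
opening: 0.254
grasp_force: 30.0
```

Emit:
play_rows(
  motion=[
    [[0.01,0,0,0,0,0],[0.025,0,0,0,0,0],[0.04,0,0,0,0,0],[0.055,0,0,0,0,0],[0.07,0,0,0,0,0],[0.083,0,0,0,0,0],[0.092,0,0,0,0,0],[0.092,0,0,0,0,0]],
  ],
)

```text
time_s: 22.85
position: [0.4567, 0.3416, 0.0305]
tcp_rot: [[-1.0, -0.001, -0.003], [-0.001, 1.0, -0.001], [0.003, -0.001, -1.0]]
force: [-1.2, 1.1, 4.3]
opening: 0.252
grasp_force: 30.0
```

Emit:
play_rows(
  motion=[
    [[0,0,0,0,0,0],[0,0,0,0,0,0],[0,0,0,0,0,0],[0,0,0,0,0,0],[0,0,0,0,0,0],[0,0,0,0,0,0],[0,0,0,0,0,0],[0,0,0,0,0,0]],
  ],
  fingers=0.07,
)

```text
time_s: 23.52
position: [0.4597, 0.3416, 0.03]
tcp_rot: [[-1.0, 0.0, -0.0], [0.0, 1.0, -0.0], [0.0, -0.0, -1.0]]
force: [-0.6, 0.1, 0.5]
opening: 0.759
grasp_force: 0.0
```

Emit:
play_rows(
  motion=[
    [[0,0,-0.02,0,0,0],[0,0,-0.06,0,0,0],[0,0,-0.1,0,0,0],[0,0,-0.14,0,0,0],[0,0,-0.17,0,0,0],[0,0,-0.17,0,0,0],[0,0,-0.17,0,0,0]],
  ],
)

```text
time_s: 24.1
position: [0.4608, 0.3424, 0.2024]
tcp_rot: [[-1.0, -0.0, 0.005], [-0.0, 1.0, 0.002], [-0.005, 0.002, -1.0]]
force: [-0.0, -1.1, -0.0]
opening: 0.802
grasp_force: 0.0
```

Run:
```python
from h import *
np.set_printoptions(precision=4,suppress=True)
c=snap('wrist','w10.png');cs=snap('scene','s10.png');ct=snap('top','t10.png');st=bot.read_state();p=st['position'];print(p,st['time_s'],st['opening'])
for k,cc in (('wrist',c),('scene',cs),('top',ct)):
  for n in ('garlic','drawer_knob'):
    for r in finder.recognise(k,n)[:2]: print(k,n,np.round(r['at'],3),round(r['confidence'],2),px(cc,r['at']).round())
  m=mask(k,'garlic',cc,px(cc,[.535,.342,.04]),25)
  if m is not None: print(k,fit([(cc,m)],'garlic',[.535,.342],.013))
f=c['frame'][:,:,::-1];g=ct['frame'][:,:,::-1]
cv2.imwrite('pics/m10.png',np.hstack([cv2.resize(f,(440,330)),cv2.resize(g[170:290,160:280],(330,330),interpolation=2)]))
```

```text
[0.4583 0.3411 0.1984] 24.25 0.802636217149827
wrist garlic [0.524 0.347 0.051] 0.84 [323. 282.]
wrist drawer_knob [0.54  0.34  0.014] 0.56 [316. 282.]
wrist (array([0.5331, 0.3436]), np.float64(0.1339097023010254))
scene garlic [0.565 0.343 0.032] 0.43 [259. 216.]
scene garlic [ 0.432 -0.22   0.057] 0.3 [389. 312.]
top garlic [0.532 0.339 0.045] 0.66 [218. 255.]
top garlic [ 0.442 -0.205  0.094] 0.64 [437. 290.]
top drawer_knob [0.586 0.338 0.012] 0.97 [221. 235.]
top (array([0.5332, 0.3414]), np.float64(0.14027148485183716))
```

View pics/m10.png

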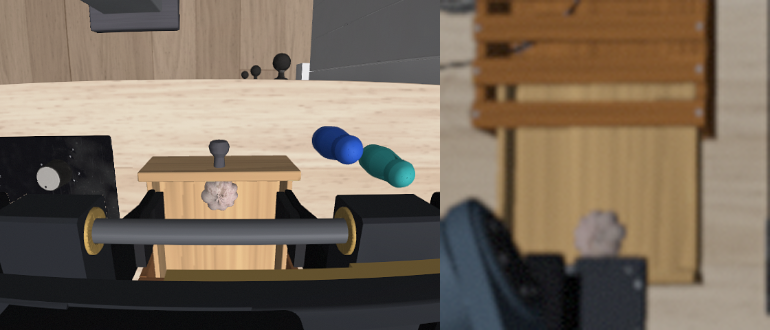

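Garlic is at (0.533, 0.342), clear of the slats: wrist (218,195), top crop (600,233). The drawer is open by about 0.14 m.

Emit:
play_rows(
  motion=[
    [[-0.04,0.001,0,0,0,0],[-0.075,0.001,0,0,0,0],[-0.075,0.001,0.04,0,0,0],[-0.075,0.001,0.08,0,0,0],[-0.075,0.001,0.11,0,0,0],[-0.075,0.001,0.13,0,0,0],[-0.075,0.001,0.14,0,0,0],[-0.075,0.001,0.14,0,0,0]],
  ],
)

```text
time_s: 25.37
position: [0.533, 0.342, 0.0574]
tcp_rot: [[-1.0, 0.0, -0.005], [0.0, 1.0, -0.002], [0.005, -0.002, -1.0]]
force: [-0.7, 0.3, 0.4]
opening: 0.802
grasp_force: 0.0
```

Emit:
play_rows(
  motion=[
    [[0,0,0.012,0,0,0],[0,0,0.024,0,0,0],[0,0,0.036,0,0,0],[0,0,0.045,0,0,0],[0,0,0.05,0,0,0],[0,0,0.052,0,0,0],[0,0,0.052,0,0,0]],
  ],
)

```text
time_s: 25.95
position: [0.5344, 0.3426, 0.0076]
tcp_rot: [[-1.0, -0.0, -0.001], [-0.0, 1.0, -0.0], [0.001, -0.0, -1.0]]
force: [0.3, -0.8, 0.1]
opening: 0.804
grasp_force: 0.0
```

Emit:
play_rows(
  motion=[
    [[0,0,0,0,0,0],[0,0,0,0,0,0],[0,0,0,0,0,0],[0,0,0,0,0,0],[0,0,0,0,0,0],[0,0,0,0,0,0],[0,0,0,0,0,0],[0,0,0,0,0,0]],
  ],
  fingers=0.03,
)

```text
time_s: 26.62
position: [0.535, 0.343, 0.0086]
tcp_rot: [[-1.0, -0.0, 0.001], [-0.0, 1.0, 0.0], [-0.001, 0.0, -1.0]]
force: [-0.0, 0.5, 3.0]
opening: 0.537
grasp_force: 30.0
```

Emit:
play_rows(
  motion=[
    [[0,0,-0.015,0,0,0],[0,0,-0.04,0,0,0],[0,0,-0.08,0,0,0],[0,0,-0.12,0,0,0],[0,0,-0.16,0,0,0],[0,-0.01,-0.2,0,0,0],[0,-0.03,-0.22,0,0,0],[0.002,-0.06,-0.22,0,0,0]],
  ],
)

```text
time_s: 27.28
position: [0.5365, 0.2852, 0.2344]
tcp_rot: [[-1.0, -0.003, 0.013], [-0.003, 1.0, 0.005], [-0.013, 0.005, -1.0]]
force: [0.9, -0.2, -0.1]
opening: 0.539
grasp_force: 30.0
```

Emit:
play_rows(
  motion=[
    [[0.005,-0.035,0,0,0,0],[0.01,-0.07,0,0,0,0],[0.015,-0.105,0,0,0,0],[0.02,-0.14,0,0,0,0],[0.025,-0.175,0,0,0,0],[0.03,-0.21,0,0,0,0],[0.035,-0.245,0,0,0,0],[0.04,-0.28,0,0,0,0]],
  ],
)

```text
time_s: 27.95
position: [0.4918, 0.0013, 0.228]
tcp_rot: [[-1.0, -0.0, -0.0], [-0.0, 1.0, 0.0], [0.0, 0.0, -1.0]]
force: [0.6, 0.5, -0.8]
opening: 0.534
grasp_force: 30.0
```

Emit:
play_rows(
  motion=[
    [[0,-0.035,0,0,0,0],[0,-0.07,0,0,0,0],[0,-0.105,0,0,0,0],[0,-0.14,0,0,0,0],[0,-0.175,0,0,0,0],[0,-0.21,0,0,0,0],[0,-0.245,0,0,0,0],[0,-0.28,0,0,0,0]],
  ],
)

```text
time_s: 28.62
position: [0.492, -0.2788, 0.2278]
tcp_rot: [[-1.0, 0.0, -0.001], [0.0, 1.0, 0.001], [0.001, 0.001, -1.0]]
force: [0.1, 0.0, -0.7]
opening: 0.534
grasp_force: 30.0
```

Emit:
play_rows(
  motion=[
    [[0,-0.035,0,0,0,0],[0,-0.07,0,0,0,0],[0,-0.105,0,0,0,0],[0,-0.125,0,0,0,0],[0,-0.128,0,0,0,0],[0,-0.128,0.03,0,0,0],[0,-0.128,0.06,0,0,0],[0,-0.128,0.06,0,0,0]],
  ],
)

```text
time_s: 29.28
position: [0.4892, -0.4007, 0.162]
tcp_rot: [[-1.0, 0.0, -0.009], [0.0, 1.0, 0.011], [0.009, 0.011, -1.0]]
force: [-1.4, 0.3, -1.5]
opening: 0.537
grasp_force: 30.0
```

Run:
```python
from h import *
np.set_printoptions(precision=4,suppress=True)
c=snap('wrist','w11.png');cs=snap('scene','s11.png');st=bot.read_state();p=st['position'];print(p,st['time_s'],st['opening'],st['grasp_force'])
m=mask('wrist','garlic',c,px(c,[p[0],p[1],p[2]+.02]),50)
if m is not None: print('garlic rel',fit([(c,m)],'garlic',p[:2],p[2]+.0044)[0]-p[:2])
for r in finder.outline_of('wrist','side_plate')[:1]:
    k,_=cv2.findContours(r['pixels'].astype(np.uint8),0,2); k=max(k,key=cv2.contourArea)
    P=np.array([onz(c,q[0],.012)[:2] for q in k],np.float32); print(r['confidence'],cv2.minAreaRect(P))
f=c['frame'][:,:,::-1];g=cs['frame'][:,:,::-1]
cv2.imwrite('pics/m11.png',np.hstack([cv2.resize(f,(440,330)),cv2.resize(g[250:400,370:520],(330,330),interpolation=2)]))
```

```text
[ 0.492  -0.4036  0.1671] 29.3833 0.5350384068182316 29.999774834141135
garlic rel [-0.0089  0.0042]
0.93 ((0.4818243980407715, -0.403154581785202), (0.09174079447984695, 0.11074191331863403), 3.693345785140991)
```

View pics/m11.png

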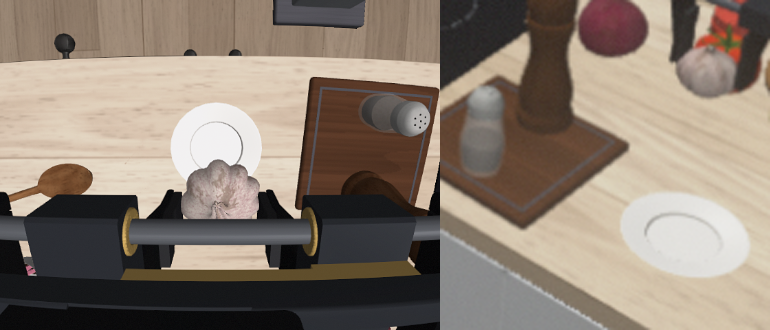

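The garlic is held upright at wrist (220,190), above the plate at (216,145). The scene crop confirms both the garlic and the plate. Lowering.

Emit:
play_rows(
  motion=[
    [[0,0,0.035,0,0,0],[0,0,0.07,0,0,0],[0,0,0.1,0,0,0],[0,0,0.125,0,0,0],[0,0,0.145,0,0,0],[0,0,0.157,0,0,0],[0,0,0.157,0,0,0],[0,0,0.157,0,0,0]],
  ],
)

```text
time_s: 30.15
position: [0.4935, -0.4059, 0.0123]
tcp_rot: [[-1.0, -0.0, 0.001], [-0.0, 1.0, -0.001], [-0.001, -0.001, -1.0]]
force: [-0.5, -0.7, -0.4]
opening: 0.537
grasp_force: 30.0
```

Emit:
play_rows(
  motion=[
    [[0,0,0.004,0,0,0],[0,0,0.007,0,0,0],[0,0,0.0095,0,0,0],[0,0,0.0095,0,0,0],[0,0,0.0095,0,0,0]],
  ],
)

```text
time_s: 30.57
position: [0.4928, -0.4053, 0.002]
tcp_rot: [[-1.0, -0.0, 0.0], [-0.0, 1.0, -0.0], [-0.0, -0.0, -1.0]]
force: [-0.1, 0.5, 0.3]
opening: 0.539
grasp_force: 30.0
```

Emit:
play_rows(
  motion=[
    [[0,0,0.001,0,0,0],[0,0,0.0015,0,0,0],[0,0,0.0015,0,0,0]],
  ],
)

```text
time_s: 30.82
position: [0.4929, -0.4054, 0.0006]
tcp_rot: [[-1.0, 0.0, 0.0], [0.0, 1.0, -0.0], [-0.0, -0.0, -1.0]]
force: [-0.5, 0.4, 2.4]
opening: 0.537
grasp_force: 30.0
```

Emit:
play_rows(
  motion=[
    [[0,0,0,0,0,0],[0,0,0,0,0,0],[0,0,0,0,0,0],[0,0,0,0,0,0],[0,0,0,0,0,0],[0,0,0,0,0,0],[0,0,0,0,0,0]],
  ],
  fingers=0.075,
)

```text
time_s: 31.4
position: [0.4926, -0.4052, 0.0]
tcp_rot: [[-1.0, -0.0, -0.0], [-0.0, 1.0, 0.0], [0.0, 0.0, -1.0]]
force: [0.1, 0.0, 0.2]
opening: 0.853
grasp_force: 0.0
```

Emit:
play_rows(
  motion=[
    [[0,0,-0.02,0,0,0],[0,0,-0.06,0,0,0],[0,0,-0.1,0,0,0],[0,0,-0.14,0,0,0],[0,0,-0.18,0,0,0],[0,0,-0.22,0,0,0],[0,0,-0.22,0,0,0],[0,0,-0.22,0,0,0]],
  ],
)

```text
time_s: 32.07
position: [0.494, -0.4067, 0.2237]
tcp_rot: [[-1.0, -0.0, 0.005], [-0.0, 1.0, -0.006], [-0.005, -0.006, -1.0]]
force: [0.2, -0.4, -0.7]
opening: 0.86
grasp_force: 0.0
```

Run:
```python
from h import *
np.set_printoptions(precision=4,suppress=True)
c=snap('wrist','w12.png');cs=snap('scene','s12.png');st=bot.read_state();p=st['position'];print(p,st['time_s'],st['opening'])
for k,cc in (('wrist',c),('scene',cs)):
  m=mask(k,'garlic',cc,px(cc,[.492,-.405,.025]),25)
  if m is not None: print(k,fit([(cc,m)],'garlic',[.492,-.405],.005))
  for r in finder.outline_of(k,'side_plate')[:1]:
    q,_=cv2.findContours(r['pixels'].astype(np.uint8),0,2); q=max(q,key=cv2.contourArea)
    P=np.array([onz(cc,a[0],.012)[:2] for a in q],np.float32); print(cv2.minAreaRect(P))
f=c['frame'][:,:,::-1];g=cs['frame'][:,:,::-1]
cv2.imwrite('pics/m12.png',np.hstack([cv2.resize(f,(440,330)),cv2.resize(g[250:400,370:520],(330,330),interpolation=2)]))
```

```text
[ 0.492  -0.4044  0.2193] 32.1667 0.8600946779262835
wrist (array([ 0.4887, -0.4036]), np.float64(0.0823935866355896))
((0.4909149706363678, -0.40252813696861267), (0.10942740738391876, 0.10968224704265594), 46.717987060546875)
scene (array([ 0.4887, -0.4059]), np.float64(0.12102949619293213))
((0.4917471408843994, -0.40412890911102295), (0.1083572581410408, 0.11158961057662964), 36.74515914916992)
```

View pics/m12.png

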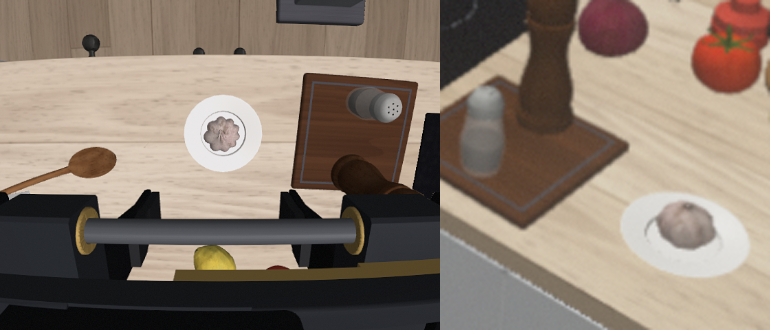

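The garlic stands on the plate within about 3 mm of the middle: wrist (221,134), plate centre (222,133). Now back to the knob.

Emit:
play_rows(
  motion=[
    [[0,0.04,0,0,0,0],[0,0.08,0,0,0,0],[0,0.12,0,0,0,0],[0,0.16,0,0,0,0],[0,0.2,0,0,0,0],[0,0.24,0,0,0,0],[0,0.28,0,0,0,0],[0,0.32,0,0,0,0]],
  ],
  fingers=0.06,
)

```text
time_s: 33.03
position: [0.4918, -0.0832, 0.2192]
tcp_rot: [[-1.0, 0.001, -0.002], [0.001, 1.0, 0.001], [0.002, 0.001, -1.0]]
force: [1.6, -0.2, -0.5]
opening: 0.687
grasp_force: 0.0
```

Emit:
play_rows(
  motion=[
    [[0.01,0.04,0,0,0,0],[0.02,0.08,0,0,0,0],[0.033,0.12,0,0,0,0],[0.033,0.16,0,0,0,0],[0.033,0.2,0,0,0,0],[0.033,0.24,0,0,0,0],[0.033,0.28,0,0,0,0],[0.033,0.32,0,0,0,0]],
  ],
)

```text
time_s: 33.7
position: [0.4587, 0.2366, 0.2192]
tcp_rot: [[-1.0, -0.0, -0.002], [-0.0, 1.0, -0.001], [0.002, -0.001, -1.0]]
force: [1.0, -0.7, -0.6]
opening: 0.69
grasp_force: 0.0
```

Emit:
play_rows(
  motion=[
    [[0,0.04,0,0,0,0],[0,0.08,0,0,0,0],[0,0.1,0,0,0,0],[0,0.107,0,0,0,0],[0,0.107,0.04,0,0,0],[0,0.107,0.08,0,0,0],[0,0.107,0.1,0,0,0],[0,0.107,0.1,0,0,0]],
  ],
)

```text
time_s: 34.37
position: [0.4554, 0.3388, 0.1146]
tcp_rot: [[-1.0, 0.0, -0.012], [0.001, 1.0, -0.006], [0.012, -0.006, -1.0]]
force: [-1.7, 0.3, 0.4]
opening: 0.689
grasp_force: 0.0
```

Run:
```python
from h import *
np.set_printoptions(precision=4,suppress=True)
c=snap('wrist');st=bot.read_state();p=st['position'];print(p,st['time_s'],st['opening'])
for r in finder.recognise('wrist','drawer_knob')[:2]: print(np.round(r['at'],3),r['confidence'])
```

```text
[0.4574 0.3399 0.1173] 34.4167 0.6858714224290118
[0.482 0.338 0.042] 0.86
```

Emit:
play_rows(
  motion=[
    [[0,0,0.03,0,0,0],[0,0,0.06,0,0,0],[0,0,0.08,0,0,0],[0,0,0.0895,0,0,0],[0,0,0.0895,0,0,0],[0,0,0.0895,0,0,0]],
  ],
)

```text
time_s: 34.97
position: [0.461, 0.3421, 0.032]
tcp_rot: [[-1.0, 0.0, 0.002], [0.0, 1.0, 0.001], [-0.002, 0.001, -1.0]]
force: [-0.3, 0.0, -0.4]
opening: 0.69
grasp_force: 0.0
```

Emit:
play_rows(
  motion=[
    [[0,0,0,0,0,0],[0,0,0,0,0,0],[0,0,0,0,0,0],[0,0,0,0,0,0],[0,0,0,0,0,0],[0,0,0,0,0,0],[0,0,0,0,0,0],[0,0,0,0,0,0]],
  ],
  fingers=0.0,
)

```text
time_s: 35.63
position: [0.4597, 0.3417, 0.0308]
tcp_rot: [[-1.0, -0.0, 0.0], [-0.0, 1.0, -0.0], [-0.0, -0.0, -1.0]]
force: [-0.6, -0.6, 2.2]
opening: 0.251
grasp_force: 30.0
```

Emit:
play_rows(
  motion=[
    [[-0.015,0,0,0,0,0],[-0.035,0,0,0,0,0],[-0.06,0,0,0,0,0],[-0.085,0,0,0,0,0],[-0.105,0,0,0,0,0],[-0.12,0,0,0,0,0],[-0.13,0,0,0,0,0],[-0.132,0,0,0,0,0]],
  ],
)

```text
time_s: 36.3
position: [0.594, 0.3428, 0.0309]
tcp_rot: [[-1.0, 0.001, 0.003], [0.001, 1.0, 0.002], [-0.003, 0.002, -1.0]]
force: [0.7, 3.1, 2.5]
opening: 0.251
grasp_force: 30.0
```

Emit:
play_rows(
  motion=[
    [[-0.002,0,0,0,0,0],[-0.004,0,0,0,0,0],[-0.006,0,0,0,0,0],[-0.006,0,0,0,0,0]],
  ],
)

```text
time_s: 36.63
position: [0.5971, 0.3427, 0.0308]
tcp_rot: [[-1.0, -0.0, -0.0], [-0.0, 1.0, 0.001], [0.0, 0.001, -1.0]]
force: [0.2, 4.6, 3.0]
opening: 0.259
grasp_force: 30.0
```

Emit:
play_rows(
  motion=[
    [[-0.001,0,0,0,0,0],[-0.002,0,0,0,0,0],[-0.002,0,0,0,0,0]],
  ],
)

```text
time_s: 36.88
position: [0.5988, 0.3428, 0.0309]
tcp_rot: [[-1.0, -0.0, -0.0], [-0.0, 1.0, 0.001], [0.0, 0.001, -1.0]]
force: [-0.7, 5.5, 2.2]
opening: 0.254
grasp_force: 30.0
```

Emit:
play_rows(
  motion=[
    [[-0.001,0,0,0,0,0],[-0.002,0,0,0,0,0],[-0.002,0,0,0,0,0]],
  ],
)

```text
time_s: 37.13
position: [0.5997, 0.3427, 0.0308]
tcp_rot: [[-1.0, -0.0, -0.003], [-0.0, 1.0, 0.001], [0.003, 0.001, -1.0]]
force: [-1.9, 5.2, 2.4]
opening: 0.256
grasp_force: 30.0
```

Emit:
play_rows(
  motion=[
    [[-0.001,0,0,0,0,0],[-0.002,0,0,0,0,0],[-0.002,0,0,0,0,0],[-0.002,0,0,0,0,0]],
  ],
)

```text
time_s: 37.47
position: [0.5997, 0.3427, 0.0308]
tcp_rot: [[-1.0, -0.0, -0.006], [-0.0, 1.0, 0.0], [0.006, 0.0, -1.0]]
force: [-5.9, 5.1, 6.2]
opening: 0.256
grasp_force: 30.0
```

Emit:
play_rows(
  motion=[
    [[0.003,0,0,0,0,0],[0.003,0,0,0,0,0],[0.003,0,0,0,0,0],[0.003,0,0,0,0,0],[0.003,0,0,0,0,0],[0.003,0,0,0,0,0],[0.003,0,0,0,0,0],[0.003,0,0,0,0,0]],
  ],
  fingers=0.06,
)

```text
time_s: 38.13
position: [0.6007, 0.3415, 0.0305]
tcp_rot: [[-1.0, 0.0, -0.0], [0.0, 1.0, -0.0], [0.0, -0.0, -1.0]]
force: [0.2, -0.7, -0.3]
opening: 0.672
grasp_force: 0.0
```

Emit:
play_rows(
  motion=[
    [[0,0,-0.02,0,0,0],[0,0,-0.06,0,0,0],[0,0,-0.1,0,0,0],[0.02,0,-0.14,0,0,0],[0.05,0,-0.18,0,0,0],[0.08,0,-0.2,0,0,0],[0.08,0,-0.2,0,0,0],[0.08,0,-0.2,0,0,0]],
  ],
)

```text
time_s: 38.8
position: [0.52, 0.3425, 0.2336]
tcp_rot: [[-1.0, -0.002, 0.004], [-0.002, 1.0, 0.002], [-0.004, 0.002, -1.0]]
force: [0.2, -1.0, -0.3]
opening: 0.688
grasp_force: 0.0
```

Run:
```python
from h import *
np.set_printoptions(precision=4,suppress=True)
c=snap('wrist');ct=snap('top','t13.png');cs=snap('scene');st=bot.read_state();p=st['position'];print(p,st['time_s'],st['opening'])
for r in finder.recognise('wrist','drawer_knob')[:2]: print(np.round(r['at'],3),r['confidence'],px(c,r['at']))
f=c['frame'][:,:,::-1];g=cs['frame'][:,:,::-1]
cv2.imwrite('pics/m13.png',np.hstack([cv2.resize(f,(440,330)),cv2.resize(g[140:240,220:320],(330,330),interpolation=2)]))
```

```text
[0.521  0.3414 0.2294] 38.95 0.6903335763973035
[0.624 0.342 0.037] 0.72 [317.2846 302.1871]
```

View pics/m13.png

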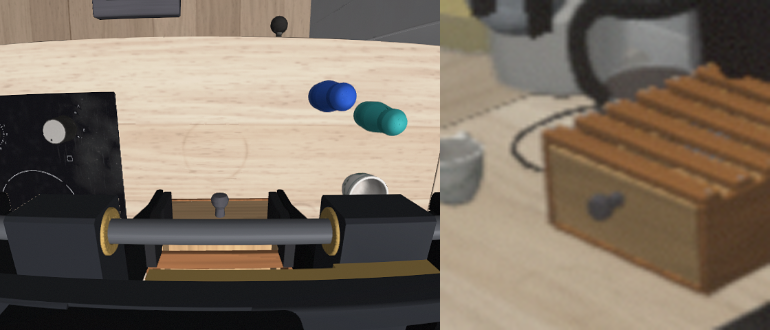

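Drawer is shut: the front is flush in the scene crop, and the travel adds up to 0.140 m. Fetching the shaker.

Emit:
play_rows(
  motion=[
    [[0.01,-0.04,0,0,0,0],[0.02,-0.08,0,0,0,0],[0.03,-0.12,0,0,0,0],[0.04,-0.16,0,0,0,0],[0.05,-0.2,0,0,0,0],[0.06,-0.24,0,0,0,0],[0.07,-0.28,0,0,0,0],[0.08,-0.31,0,0,0,0]],
  ],
  fingers=0.087,
)

```text
time_s: 39.67
position: [0.4403, 0.0287, 0.2293]
tcp_rot: [[-1.0, 0.002, -0.002], [0.002, 1.0, -0.001], [0.002, -0.001, -1.0]]
force: [1.2, -1.0, -0.0]
opening: 1.001
grasp_force: 0.0
```

Emit:
play_rows(
  motion=[
    [[0.001,-0.04,0,0,0,0],[0.001,-0.08,0,0,0,0],[0.001,-0.12,0,0,0,0],[0.001,-0.16,0,0,0,0],[0.001,-0.2,0,0,0,0],[0.001,-0.23,0,0,0,0],[0.001,-0.244,0,0,0,0],[0.001,-0.244,0,0,0,0]],
  ],
)

```text
time_s: 40.33
position: [0.44, -0.2161, 0.2293]
tcp_rot: [[-1.0, 0.005, -0.001], [0.005, 1.0, -0.0], [0.001, -0.0, -1.0]]
force: [0.5, -0.8, 1.4]
opening: 1.0
grasp_force: 0.0
```

Emit:
play_rows(
  motion=[
    [[0,0,0.03,0,0,0],[0,0,0.06,0,0,0],[0,0,0.08,0,0,0],[0,0,0.09,0,0,0],[0,0,0.09,0,0,0],[0,0,0.09,0,0,0]],
  ],
)

```text
time_s: 40.83
position: [0.4392, -0.2107, 0.1398]
tcp_rot: [[-1.0, -0.001, -0.002], [-0.001, 1.0, 0.002], [0.002, 0.002, -1.0]]
force: [0.1, -0.4, 0.3]
opening: 1.002
grasp_force: 0.0
```

Run:
```python
from h import *
np.set_printoptions(precision=4,suppress=True)
c=snap('wrist');st=bot.read_state();p=st['position'];print(p,st['time_s'],st['opening'])
m=mask('wrist','salt_shaker',c,px(c,[.441,-.212,.06]),40)
if m is not None: print(fit([(c,m)],'salt_shaker',[.441,-.212],.012))
```

```text
[ 0.4399 -0.2114  0.1406] 40.8833 1.0039989388272899
```

Emit:
play_rows(
  motion=[
    [[0,0,0.03,0,0,0],[0,0,0.06,0,0,0],[0,0,0.085,0,0,0],[0,0,0.1,0,0,0],[0,0,0.106,0,0,0],[0,0,0.106,0,0,0],[0,0,0.106,0,0,0]],
  ],
)

```text
time_s: 41.52
position: [0.4404, -0.2127, 0.0355]
tcp_rot: [[-1.0, -0.0, 0.001], [-0.0, 1.0, -0.001], [-0.001, -0.001, -1.0]]
force: [0.2, -0.1, 0.8]
opening: 0.999
grasp_force: 0.0
```

Emit:
play_rows(
  motion=[
    [[0,0,0,0,0,0],[0,0,0,0,0,0],[0,0,0,0,0,0],[0,0,0,0,0,0],[0,0,0,0,0,0],[0,0,0,0,0,0],[0,0,0,0,0,0],[0,0,0,0,0,0]],
  ],
  fingers=0.03,
)

```text
time_s: 42.18
position: [0.4396, -0.2122, 0.0346]
tcp_rot: [[-1.0, -0.0, -0.0], [-0.0, 1.0, 0.0], [0.0, 0.0, -1.0]]
force: [-0.4, -0.2, 1.0]
opening: 0.477
grasp_force: 0.0
```

Emit:
play_rows(
  motion=[
    [[0,0,0,0,0,0],[0,0,0,0,0,0],[0,0,0,0,0,0],[0,0,0,0,0,0]],
  ],
)

```text
time_s: 42.52
position: [0.4396, -0.2122, 0.0346]
tcp_rot: [[-1.0, 0.0, -0.0], [0.0, 1.0, 0.0], [0.0, 0.0, -1.0]]
force: [0.5, -0.9, 0.6]
opening: 0.414
grasp_force: 29.6
```

Emit:
play_rows(
  motion=[
    [[0,0,-0.02,0,0,0],[0,0,-0.06,0,0,0],[0,0,-0.1,0,0,0],[0,0.01,-0.14,0,0,0],[0,0.035,-0.15,0,0,0],[0,0.07,-0.15,0,0,0],[0,0.105,-0.15,0,0,0],[-0.005,0.14,-0.15,0,0,0]],
  ],
)

```text
time_s: 43.18
position: [0.4433, -0.0707, 0.185]
tcp_rot: [[-1.0, 0.002, -0.001], [0.002, 1.0, 0.0], [0.001, 0.0, -1.0]]
force: [0.9, -0.4, -1.1]
opening: 0.41
grasp_force: 29.6
```

Emit:
play_rows(
  motion=[
    [[-0.01,0.035,0,0,0,0],[-0.02,0.07,0,0,0,0],[-0.03,0.105,0,0,0,0],[-0.04,0.14,0,0,0,0],[-0.05,0.175,0,0,0,0],[-0.06,0.21,0,0,0,0],[-0.065,0.245,0,0,0,0],[-0.065,0.28,0,0,0,0]],
  ],
)

```text
time_s: 43.85
position: [0.5105, 0.2096, 0.1844]
tcp_rot: [[-1.0, -0.0, 0.001], [-0.0, 1.0, 0.0], [-0.001, 0.0, -1.0]]
force: [0.4, 0.7, -1.0]
opening: 0.408
grasp_force: 29.6
```

Emit:
play_rows(
  motion=[
    [[0,0.035,0,0,0,0],[0,0.065,0,0,0,0],[0,0.082,0,0,0,0],[0,0.088,0.0,0,0,0],[0,0.088,0.03,0,0,0],[0,0.088,0.06,0,0,0],[0,0.088,0.08,0,0,0],[0,0.088,0.08,0,0,0]],
  ],
)

```text
time_s: 44.52
position: [0.5058, 0.2934, 0.1002]
tcp_rot: [[-1.0, 0.001, -0.01], [0.001, 1.0, -0.004], [0.01, -0.004, -1.0]]
force: [-0.1, -0.2, -1.0]
opening: 0.411
grasp_force: 29.6
```

Emit:
play_rows(
  motion=[
    [[0,0,0.03,0,0,0],[0,0,0.05,0,0,0],[0,0,0.065,0,0,0],[0,0,0.076,0,0,0],[0,0,0.081,0,0,0],[0,0,0.081,0,0,0],[0,0,0.081,0,0,0]],
  ],
)

```text
time_s: 45.1
position: [0.5105, 0.2958, 0.0245]
tcp_rot: [[-1.0, 0.0, 0.001], [0.0, 1.0, 0.0], [-0.001, 0.0, -1.0]]
force: [-0.1, -0.7, -0.3]
opening: 0.413
grasp_force: 29.6
```

Release, raise and go to the mill, whose board grasp pose is (0.5455, −0.212, 0.130).

Emit:
play_rows(
  motion=[
    [[0,0,0.001,0,0,0],[0,0,0.001,0,0,0],[0,0,0.001,0,0,0],[0,0,0.001,0,0,0],[0,0,0.001,0,0,0],[0,0,0.001,0,0,0],[0,0,0.001,0,0,0],[0,0,0.001,0,0,0]],
  ],
  fingers=0.087,
)

```text
time_s: 45.77
position: [0.5096, 0.2958, 0.0227]
tcp_rot: [[-1.0, -0.0, 0.0], [-0.0, 1.0, -0.0], [-0.0, -0.0, -1.0]]
force: [-0.1, 0.5, -0.8]
opening: 0.929
grasp_force: 0.0
```

Emit:
play_rows(
  motion=[
    [[0,0,-0.02,0,0,0],[0,0,-0.06,0,0,0],[0,0,-0.1,0,0,0],[0,0,-0.14,0,0,0],[0,-0.01,-0.18,0,0,0],[0,-0.03,-0.21,0,0,0],[0,-0.06,-0.22,0,0,0],[0,-0.1,-0.22,0,0,0]],
  ],
)

```text
time_s: 46.43
position: [0.5121, 0.1969, 0.2468]
tcp_rot: [[-1.0, -0.003, 0.009], [-0.003, 1.0, 0.002], [-0.009, 0.002, -1.0]]
force: [0.7, -1.2, 0.5]
opening: 0.999
grasp_force: 0.0
```

Emit:
play_rows(
  motion=[
    [[-0.005,-0.04,0,0,0,0],[-0.01,-0.08,0,0,0,0],[-0.015,-0.12,0,0,0,0],[-0.02,-0.16,0,0,0,0],[-0.025,-0.2,0,0,0,0],[-0.03,-0.24,0,0,0,0],[-0.035,-0.28,0,0,0,0],[-0.036,-0.32,0,0,0,0]],
  ],
)

```text
time_s: 47.1
position: [0.546, -0.1263, 0.2427]
tcp_rot: [[-1.0, 0.0, 0.001], [0.0, 1.0, -0.0], [-0.001, -0.0, -1.0]]
force: [1.0, 0.1, -0.8]
opening: 0.996
grasp_force: 0.0
```

Emit:
play_rows(
  motion=[
    [[0,-0.04,0,0,0,0],[0,-0.07,0,0,0,0],[0,-0.088,0,0,0,0],[0,-0.088,0,0,0,0],[0,-0.088,0,0,0,0],[0,-0.088,0,0,0,0]],
  ],
)

```text
time_s: 47.6
position: [0.5452, -0.2112, 0.2424]
tcp_rot: [[-1.0, -0.0, -0.001], [-0.0, 1.0, 0.001], [0.001, 0.001, -1.0]]
force: [0.5, -0.0, -0.4]
opening: 1.0
grasp_force: 0.0
```

Run:
```python
from h import *
np.set_printoptions(precision=4,suppress=True)
c=snap('wrist');cs=snap('scene');ct=snap('top');st=bot.read_state();p=st['position'];print(p,st['time_s'],st['opening'])
m=mask('wrist','pepper_mill',c,px(c,[.545,-.212,.09]),50)
if m is not None: print(fit([(c,m)],'pepper_mill',[.545,-.212],.012))
for k,cc in (('scene',cs),('top',ct)):
    m=mask(k,'salt_shaker',cc,px(cc,[.51,.295,.05]),15)
    if m is not None: print(k,fit([(cc,m)],'salt_shaker',[.51,.295]))
```

```text
[ 0.5456 -0.2106  0.2427] 47.75 0.9969927683235069
(array([ 0.5425, -0.2103]), np.float64(0.09612643718719482))
top (array([0.5142, 0.2901]), np.float64(0.29209160804748535))
```

Emit:
play_rows(
  motion=[
    [[0,0,0.03,0,0,0],[0,0,0.06,0,0,0],[0,0,0.085,0,0,0],[0,0,0.105,0,0,0],[0,0,0.113,0,0,0],[0,0,0.113,0,0,0],[0,0,0.113,0,0,0],[0,0,0.113,0,0,0]],
  ],
)

```text
time_s: 48.57
position: [0.5468, -0.2128, 0.1311]
tcp_rot: [[-1.0, -0.0, 0.003], [-0.0, 1.0, -0.002], [-0.003, -0.002, -1.0]]
force: [0.4, -0.3, -0.5]
opening: 1.002
grasp_force: 0.0
```

Emit:
play_rows(
  motion=[
    [[0,0,0,0,0,0],[0,0,0,0,0,0],[0,0,0,0,0,0],[0,0,0,0,0,0],[0,0,0,0,0,0],[0,0,0,0,0,0],[0,0,0,0,0,0],[0,0,0,0,0,0]],
  ],
  fingers=0.03,
)

```text
time_s: 49.23
position: [0.5456, -0.2121, 0.1297]
tcp_rot: [[-1.0, 0.0, -0.0], [0.0, 1.0, 0.0], [0.0, 0.0, -1.0]]
force: [-0.1, 1.1, 0.8]
opening: 0.531
grasp_force: 28.1
```

Emit:
play_rows(
  motion=[
    [[0,0,0,0,0,0],[0,0,0,0,0,0],[0,0,0,0,0,0]],
  ],
)

```text
time_s: 49.48
position: [0.5457, -0.2121, 0.1297]
tcp_rot: [[-1.0, 0.0, 0.0], [0.0, 1.0, 0.0], [-0.0, 0.0, -1.0]]
force: [-0.5, 0.2, 1.6]
opening: 0.526
grasp_force: 28.3
```

Emit:
play_rows(
  motion=[
    [[0,0,-0.02,0,0,0],[0,0,-0.06,0,0,0],[0,0,-0.1,0,0,0],[0,0.01,-0.135,0,0,0],[0,0.035,-0.14,0,0,0],[0,0.07,-0.14,0,0,0],[0,0.105,-0.14,0,0,0],[0.004,0.14,-0.14,0,0,0]],
  ],
)

```text
time_s: 50.15
position: [0.5418, -0.0712, 0.2696]
tcp_rot: [[-1.0, 0.001, 0.001], [0.001, 1.0, -0.0], [-0.001, -0.0, -1.0]]
force: [1.2, 0.1, -0.6]
opening: 0.527
grasp_force: 27.8
```

Emit:
play_rows(
  motion=[
    [[0.005,0.035,0,0,0,0],[0.01,0.07,0,0,0,0],[0.015,0.105,0,0,0,0],[0.02,0.14,0,0,0,0],[0.025,0.175,0,0,0,0],[0.03,0.21,0,0,0,0],[0.03,0.245,0,0,0,0],[0.03,0.28,0,0,0,0]],
  ],
)

```text
time_s: 50.82
position: [0.5107, 0.2093, 0.2692]
tcp_rot: [[-1.0, -0.0, -0.001], [-0.0, 1.0, -0.001], [0.001, -0.001, -1.0]]
force: [0.7, 0.4, -0.7]
opening: 0.528
grasp_force: 27.8
```

Emit:
play_rows(
  motion=[
    [[0,0.035,0,0,0,0],[0,0.07,0,0,0,0],[0,0.105,0,0,0,0],[0,0.14,0,0,0,0],[0,0.17,0,0,0,0],[0,0.186,0,0,0,0],[0,0.192,0,0,0,0],[0,0.192,0,0,0,0]],
  ],
)

```text
time_s: 51.48
position: [0.511, 0.4007, 0.2686]
tcp_rot: [[-1.0, -0.002, -0.001], [-0.002, 1.0, -0.001], [0.001, -0.001, -1.0]]
force: [0.6, -0.1, -2.8]
opening: 0.524
grasp_force: 27.8
```

Emit:
play_rows(
  motion=[
    [[0,0,0.03,0,0,0],[0,0,0.06,0,0,0],[0,0,0.09,0,0,0],[0,0,0.115,0,0,0],[0,0,0.135,0,0,0],[0,0,0.147,0,0,0],[0,0,0.147,0,0,0],[0,0,0.147,0,0,0]],
  ],
)

```text
time_s: 52.15
position: [0.5119, 0.3987, 0.1226]
tcp_rot: [[-1.0, 0.001, -0.001], [0.001, 1.0, -0.001], [0.001, -0.001, -1.0]]
force: [0.6, -0.1, -1.2]
opening: 0.528
grasp_force: 27.9
```

Emit:
play_rows(
  motion=[
    [[0,0,0.002,0,0,0],[0,0,0.004,0,0,0],[0,0,0.0045,0,0,0],[0,0,0.0045,0,0,0]],
  ],
)

```text
time_s: 52.48
position: [0.512, 0.4, 0.119]
tcp_rot: [[-1.0, -0.0, 0.001], [-0.0, 1.0, 0.001], [-0.001, 0.001, -1.0]]
force: [-0.4, -0.2, -1.7]
opening: 0.531
grasp_force: 27.9
```

Emit:
play_rows(
  motion=[
    [[0,0,0,0,0,0],[0,0,0,0,0,0],[0,0,0,0,0,0],[0,0,0,0,0,0],[0,0,0,0,0,0],[0,0,0,0,0,0],[0,0,0,0,0,0],[0,0,0,0,0,0]],
  ],
  fingers=0.087,
)

```text
time_s: 53.15
position: [0.5117, 0.3998, 0.1181]
tcp_rot: [[-1.0, -0.0, 0.0], [-0.0, 1.0, -0.0], [-0.0, -0.0, -1.0]]
force: [-0.2, -0.2, 0.4]
opening: 0.979
grasp_force: 0.0
```

Emit:
play_rows(
  motion=[
    [[0,0,-0.02,0,0,0],[0,0,-0.06,0,0,0],[0,0,-0.1,0,0,0],[0,0,-0.14,0,0,0],[0,0,-0.16,0,0,0],[0.04,-0.04,-0.16,0,0,0],[0.08,-0.08,-0.16,0,0,0],[0.08,-0.12,-0.16,0,0,0]],
  ],
)

```text
time_s: 53.82
position: [0.4358, 0.3017, 0.2784]
tcp_rot: [[-1.0, -0.003, -0.001], [-0.003, 1.0, 0.001], [0.001, 0.001, -1.0]]
force: [0.4, -0.5, 0.2]
opening: 1.001
grasp_force: 0.0
```

Emit:
play_rows(
  motion=[
    [[0,-0.04,0,0,0,0],[0,-0.08,0,0,0,0],[0,-0.12,0,0,0,0],[0,-0.16,0,0,0,0],[0,-0.2,0,0,0,0],[0,-0.2,0,0,0,0],[0,-0.2,0,0,0,0],[0,-0.2,0,0,0,0]],
  ],
)

```text
time_s: 54.48
position: [0.4392, 0.1016, 0.2783]
tcp_rot: [[-1.0, 0.001, 0.0], [0.001, 1.0, 0.001], [-0.0, 0.001, -1.0]]
force: [-0.1, -0.4, -0.3]
opening: 1.002
grasp_force: 0.0
```

Run:
```python
from h import *
np.set_printoptions(precision=4,suppress=True)
cs=snap('scene','s14.png');ct=snap('top','t14.png');st=bot.read_state();print(st['position'],st['time_s'],st['force'])
for k,cc in (('scene',cs),('top',ct)):
  for n,xy,z0 in (('salt_shaker',[.512,.294],0),('pepper_mill',[.512,.398],0),('garlic',[.49,-.404],.005)):
    m=mask(k,n,cc,px(cc,[*xy,.04 if n!='pepper_mill' else .08]),15)
    if m is not None: print(k,n,fit([(cc,m)],n,xy,z0))
cv2.imwrite('pics/m14.png',np.hstack([cs['frame'][130:400,170:570,::-1],cv2.resize(ct['frame'][150:290,140:280,::-1],(270,270))]))
```

```text
[0.4391 0.1026 0.2782] 54.5833 [ 0.0756 -0.6544 -0.4749]
scene salt_shaker (array([0.5155, 0.2973]), np.float64(0.1489255428314209))
scene pepper_mill (array([0.513 , 0.3963]), np.float64(0.13201171159744263))
scene garlic (array([ 0.4887, -0.4053]), np.float64(0.11918151378631592))
top salt_shaker (array([0.5147, 0.2919]), np.float64(0.2187080979347229))
top pepper_mill (array([0.516 , 0.3955]), np.float64(0.09278172254562378))
top garlic (array([ 0.4887, -0.4071]), np.float64(0.07387864589691162))
```

View pics/m14.png

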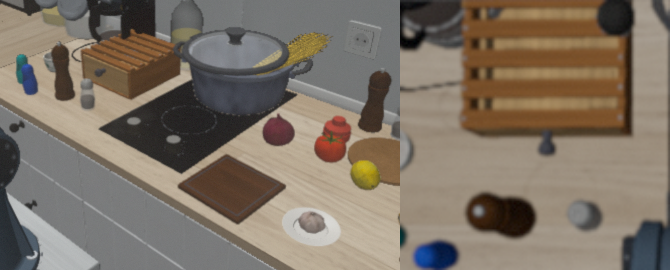

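The final picture shows everything in place. The mill is upright at (62,72), the shaker at (87,95), the drawer is shut, the board is empty and the garlic is on the plate at (311,222).

```bash
python3 -c "
from rig import bot
print(bot.hand_in())"
```

```text
the job is handed in; nothing more can be done
None
```

The job is handed in, though it returned no verdict: the last pictures show the garlic upright within about 3 mm of the plate's middle, the drawer shut, and the mill and shaker upright within about 5 mm of where they started.

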